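Turn the tray of a charging case the right way round and load it

ROBOT

A 6-joint arm with a two-finger parallel gripper is mounted at the origin on the work surface. World frame = base frame: x ahead of the robot, y to its left, z up, the work surface at z = 0. Lengths are in mm, angles in rad, forces in N, time in s.
With the tool pointing down it reaches from about 350 to 775 mm from the base axis. Payload 7.3 kg.
Tool frame: the origin (TCP) lies on the front face of the gripper's body, between the roots of the fingers; the fingertips stand 66 mm ahead of it and the grasp point (between the pads) lies 47 mm ahead of it (bot.tip_extent is the distance from the TCP to the fingertips, in mm); z points along the fingers, y is the line along which they close (so a half turn about z gives the same grasp; the last joint's range is limited). The gripper opens to 92 mm and grips with 3 to 60 N. Pads are 19 mm wide; open, the fingers measure 130 mm over their backs; the gripper's body (75 mm by 190 mm) begins 47 mm behind the grasp point.
Start: joints at [-1.376, 0.342, 1.524, -0, 1.275, -0.146], TCP at [175.498, -494.812, 292.241] pointing down, gripper open.
Joint ranges: [-2.53, 2.53], [-0.77, 2.02], [0.04, 2.7], [-1, 4.14], [0.28, 2.66], [-3.11, 3.11]. Speed limits (rad/s): [2.57, 2.57, 3.14, 3.14, 3.14, 3.14].

INTERFACE

Orientations are given as [roll, pitch, yaw] about the fixed x, y, z axes, in that order (R = Rz(yaw) Ry(pitch) Rx(roll)).
In Python, from plant import readout, viewer, order, bot gives the robot as it stands.
- The arm moves only by the shell command python3 -m creep 'ROWS'. ROWS is text: rows parted by semicolons, each of 7 numbers parted by spaces: the shift along the world's x, y, z in m, then the turn, a rotation vector about the world's x, y, z in rad, then the opening in per cent of the stroke, from 0 (shut) to 100 (fully open). A call has 1 to 8 rows; each row shifts and turns the commanded pose from where the row before left it; what a row does not reach is not made up. A row lasts 1/12 s, in which the tool goes at most 41.7 mm and 7.16 degrees, less where a joint would pass 70% of its speed; a pose out of reach is approached as far as the arm can. A call is refused whole if a number of a shift passes 0.0417 or a number of a turn 0.125, either way. A call with a gripper value outside its range is refused whole. The fingers move at their own pace and stop on an object; the grip force is fixed at half the most. Time passes only in rows, so rows that do not move let the fingers close. It gives the time, the measured TCP pose, the force, the opening and the grip force at its end, in the units of the state.
- readout.get_obs(): the state, without advancing time (a new reading comes with each control period).
- viewer.capture(name): name is "side" or "top" or "wrist"; returns the picture (420x560x3 uint8, red, green, blue); there is no depth.
- viewer.camera_info(name): a dict with "fx", "fy", "cx", "cy" (pixels), "origin" and "rotation" of the camera in the world. Camera axes: x right, y up, looking along -z (the intrinsics and any distortion apply to the point x, -y, -z); pixel columns grow to the right and rows downward; lengths in mm; the calibration is good to about 2 mm. A picture is of the moment at which its call begins: read the wrist's pose just before it. camera_info takes no time and is no camera call; for the wrist camera it gives the pose at the moment of the call.
- order.close_job(): hands the job in; it is judged then, once.
The state is a dict: "time": time; "joint_positions": joint angles; "dq": joint speeds; "tau": joint torques, N m; "tool_pos": TCP position; "tcp_rot": TCP orientation; "contact_force": force on the tool from outside, world axes, zero at the start; "moment": the same for the moment, N m; "grip_width": finger opening in mm; "finger_force": force on a finger pad.
Only numpy, scipy, OpenCV 4.12 (cv2) and the standard library are available. Lean on these libraries where they do the work, as an engineer would, in place of code of your own. Each camera call takes 0.05 s, during which the arm holds its last target. There are 200 camera calls.

TASK

Someone put the tray into the aluminium charging case back to front. Swing the hasp off, open the lid, lift the tray clear, turn it half round and set it fully home again so that its terminal plate stands against the hinge side, where the charger box is; then lay every loose battery pack on the shelf flat in the tray, shut the lid and only then swing the hasp back over its staple. Leave the jar, the torch and the spent lantern battery where they are.

Things in the scene. Friction and masses are not known exactly. Their poses are not given: they have to be found in the camera images.
- case: Fixed open-topped aluminium case, outside 216 x 192 mm (its x, y), 60 high, inside 204 x 180, floor top 5 above shelf. Origin: centre of underside. +x side: lid hinge and, outside, a black charger box (80 wide, stands out 30, 44 high); -x side: front, with hasp. Hinge side is roughly to the robot's left, front to its right (+-0.3 rad). The tray fits either way about with 2 mm clearance all round.
- case_terminal (a point): Point at the middle of the inside of the case's hinge-side (+x) wall, 30 mm above the shelf; axes as the case. A 60 mm brass strip lies on the rim above it.
- lid (a joint): Lid angle, rad: 0 shut, grows as it opens up over the hinge side, stop 1.9. Stiff: stays where left (about 3 N at the bar moves it). Plate 218 x 192 x 6 mm, top 68 mm above shelf when shut. Open, it stands nearly upright, about 0.22 m over the rim, just beyond the hinge wall: shift the lifted tray some 50 mm towards the front before turning it.
- lid_hinge (a point): Point on the lid's hinge line at mid width, fixed to the case, 62 mm above the shelf, 110 mm from the case's centre on its +x side; the hinge line runs along the case's y.
- lid_bar (a point): Centre of the lid's dark round grip bar, 16 mm thick, 36 mm long along the case's y, on a 12 mm post near the lid's front edge. Shut: 195 mm from the hinge line towards the front, 34 mm above it, 28 mm above the lid's top. Pinch its two ends (36 mm apart) from above and follow the arc. Moves with the lid; when open it is on the lid's far side from the case.
- hasp (a joint): Hasp angle in rad: 0 fastened, the strap lying over the staple on the lid; grows as it swings up and over to the front, stop at 3.0 (pointing out from the front, nearly level). Stiff: it stays where it is left. It does not itself lock the lid.
- hasp_hinge (a point): Point on the hasp's hinge line, fixed to the case: 112 mm in front (-x) of the case's centre, 62 mm to its -y side, 74 mm above the shelf; the hinge line runs along the case's y.
- hasp_bar (a point): Centre of the steel grip bar at the free end of the hasp, 14 mm thick and 28 mm long along the case's y; the strap (18 mm wide, 4 mm thick) holds it 66 mm from the hinge line and, when fastened, 14 mm above it, 20 mm above the lid's top. Pinch its two ends (28 mm) and follow the arc.
- tray: Loose grey plastic tray in the case, 200 x 176 mm (x, y), 0.35 kg. Origin: centre of underside, z up; seated it is 5 mm above the shelf. Floor 5 mm thick, 194 x 170; walls 17 high; dividers 14 high crossing at the centre make four bays 95 x 85 (centres x +-50, y +-44). +x end has the terminal plate; at the start it points to the case's front, at the end it must point to the hinge side.
- tray_terminal (a point): Middle of the tray's +x end, 25 mm above its underside, on an upright brass terminal plate 40 mm wide that rises to 43 mm above the underside; its top is bent inwards as a lip 14 mm deep, seen from above as a brass strip.
- tray_handle (a point): Centre of the tray's black grip bar, in the middle of the tray: 44 mm long along the tray's y, 12 mm thick along its x, 14 mm high, centre 40 mm above the tray's underside; held by two posts 18 mm either side, open below. If a wrist cannot turn half round in one grasp, the tray turned a quarter also rests across the case's rim.
- pack0: One of two to four identical black rechargeable battery packs, a bar 84 x 36 x 32 mm (own x, y, z), 0.1 to 0.15 kg; origin at its centre, 16 mm above what it lies on. They lie loose at the robot's right, long side roughly ahead; absent ones read None.
- pack1: As pack0: battery pack 84 x 36 x 32 mm, origin at its centre (may be absent).
- pack2: As pack0: battery pack 84 x 36 x 32 mm, origin at its centre (may be absent).
- pack3: As pack0: battery pack 84 x 36 x 32 mm, origin at its centre (may be absent).
- jar: White ceramic jar with a bamboo lid, 100 mm wide, 113 mm high, beyond the work; leave alone. Origin at the centre of its foot.
- spent_block: Spent lantern battery, a grey block 67 x 67 x 100 mm with two spring contacts on top, beyond the packs; leave alone. Origin at the centre of its underside.
- torch: Matte black torch lying on its side, 155 mm long along its x, head 42 mm thick, beyond the case; leave alone. Origin on its axis, 21 mm above the shelf.
Not all that is in view belongs to the job. What is shaped like the pack1 but orange or purple is not meant. What is shaped like the pack3 but brown is not meant.

How it is judged (in metres and radians):
On the way, in this order (a step that is already met when the one before it is completed fails the run):
1. the hasp is swung off the staple, lid still shut (value of joint hasp above 1.5 rad and value of joint lid below 0.15 rad), for 0.2 s.
2. the lid is open (value of joint lid above 1.4 rad), for 0.2 s.
3. the tray is lifted clear of the case (its underside above the rim) (z of tray in the frame of case above 0.061 m), for 0.2 s.
4. the tray is fully home again, its terminal plate at the hinge side (horizontal distance between tray_terminal and case_terminal below 0.012 m and z of tray in the frame of case between -0.01 and 0.0085 m), for 0.3 s.
5. every pack lies flat in the tray and the lid is shut, the hasp still off (all of step 4 and x of pack0 in the frame of tray between -0.1 and 0.1 m and y of pack0 in the frame of tray between -0.09 and 0.09 m and z of pack0 in the frame of tray between 0.01 and 0.027 m and x of pack1 in the frame of tray between -0.1 and 0.1 m and y of pack1 in the frame of tray between -0.09 and 0.09 m and z of pack1 in the frame of tray between 0.01 and 0.027 m and x of pack2 in the frame of tray between -0.1 and 0.1 m and y of pack2 in the frame of tray between -0.09 and 0.09 m and z of pack2 in the frame of tray between 0.01 and 0.027 m and x of pack3 in the frame of tray between -0.1 and 0.1 m and y of pack3 in the frame of tray between -0.09 and 0.09 m and z of pack3 in the frame of tray between 0.01 and 0.027 m and value of joint lid below 0.07 rad and value of joint hasp above 1 rad), for 0.2 s.
At the end, for the whole second after the job is handed in: The tray is seated in the case (origin within 3.5 mm of its seated height) with its terminal plate at the hinge side (within 12 mm of the case's terminal point), every present pack lies flat on the tray's floor, the lid is shut (under 0.07 rad) and the hasp lies over it (under 0.15 rad) (all of step 4 and x of pack0 in the frame of tray between -0.1 and 0.1 m and y of pack0 in the frame of tray between -0.09 and 0.09 m and z of pack0 in the frame of tray between 0.01 and 0.027 m and x of pack1 in the frame of tray between -0.1 and 0.1 m and y of pack1 in the frame of tray between -0.09 and 0.09 m and z of pack1 in the frame of tray between 0.01 and 0.027 m and x of pack2 in the frame of tray between -0.1 and 0.1 m and y of pack2 in the frame of tray between -0.09 and 0.09 m and z of pack2 in the frame of tray between 0.01 and 0.027 m and x of pack3 in the frame of tray between -0.1 and 0.1 m and y of pack3 in the frame of tray between -0.09 and 0.09 m and z of pack3 in the frame of tray between 0.01 and 0.027 m and value of joint lid below 0.07 rad and value of joint hasp below 0.15 rad and linear speed of tray below 0.02 m/s); the robot touches nothing.
It fails at once if the jar is disturbed (moved more than 20 mm or tipped) (distance of jar from where it was at the start of the episode above 0.02 m or angle between jar's own z axis and vertical above 0.3 rad).
It fails at once if the spent lantern battery is disturbed (moved more than 20 mm or tipped) (distance of spent_block from where it was at the start of the episode above 0.02 m or angle between spent_block's own z axis and vertical above 0.3 rad).
It fails at once if the torch is disturbed (moved more than 20 mm or tipped) (distance of torch from where it was at the start of the episode above 0.02 m or angle between torch's own z axis and vertical above 0.3 rad).
Of pack0, pack1, pack2, pack3 only 2 to 4 are there at a start; the rules pass over those that are not, and their reading is None.
At some moment in a run one of pack0, pack1, pack2, pack3 may be knocked a few centimetres aside while the robot is not near it.
Once in a run the grip may slacken for a moment while it holds something.
It also fails if it takes over 210 s, if anything falls off the work surface, if the arm or the gripper's body presses on something with over 40 N, if the wrist force passes 120 N, or if a joint passes its speed limit or range.

## Working session

There is one attempt and no reset: what is moved stays moved. The work goes in short steps, Python scripts to look and compute and a shell command to move; the robot and the scene stay as the last step left them, time stands still between calls to the robot, and variables do not carry over. Pictures are saved under pics/ and viewed, at most 14 in all, crops included, and the job is handed in when it is done.

```bash
ls; mkdir -p pics
python3 - <<'E'
from plant import readout, viewer, order, bot
import cv2
o=readout.get_obs(); print(o)
for n in ("top","side","wrist"):
    print(n,viewer.camera_info(n)); cv2.imwrite(f"pics/{n}0.png",viewer.capture(n)[:,:,::-1])
E
```

```text
pics
{'time': 0.0, 'joint_positions': array([-1.37600115e+00,  3.42735884e-01,  1.52502577e+00,  2.66297800e-05,
        1.27538773e+00, -1.45959009e-01]), 'dq': array([-2.15087685e-03,  9.24086992e-04, -1.03005233e-03, -7.35210266e-04,
        7.97413252e-05, -1.49782276e-03]), 'tau': array([-5.49730557e-04, -4.31249356e+01, -2.44225127e+01,  7.17373495e-02,
        5.60529158e-02, -1.02998079e-04]), 'tool_pos': array([ 175.44140238, -494.49339734,  291.53499606]), 'tcp_rot': array([-3.14005617e+00, -2.51606910e-04,  3.40746215e-01]), 'contact_force': array([0.45007668, 0.5026646 , 0.34883793]), 'moment': array([-0.01875518,  0.01760324,  0.0174616 ]), 'finger_force': 0.0, 'grip_width': 91.93065871956168}
top {'fx': 398.44119809174197, 'fy': 398.44119809174197, 'cx': 274.200072661052, 'cy': 215.916629299506, 'origin': array([ 402.15132422, -104.81216749, 1021.70043292]), 'rotation': array([ 0.15425878,  0.02815529, -1.5818481 ])}
side {'fx': 535.2639328499716, 'fy': 535.2639328499716, 'cx': 272.5671088221273, 'cy': 211.03014795282655, 'origin': array([-102.2886855 ,  842.43704812,  981.6907519 ]), 'rotation': array([ 0.89288659,  0.01665571, -2.55264326])}
wrist {'fx': 344.5929060569576, 'fy': 344.5929060569576, 'cx': 275.9214671118862, 'cy': 207.3575343584048, 'origin': array([ 254.5081239 , -467.58594048,  386.12910514]), 'rotation': array([-0.31027099,  0.00217974, -1.23134543])}
```

View pics/top0.png

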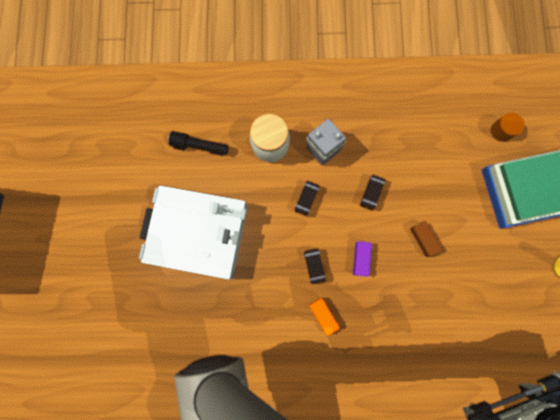

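View pics/side0.png

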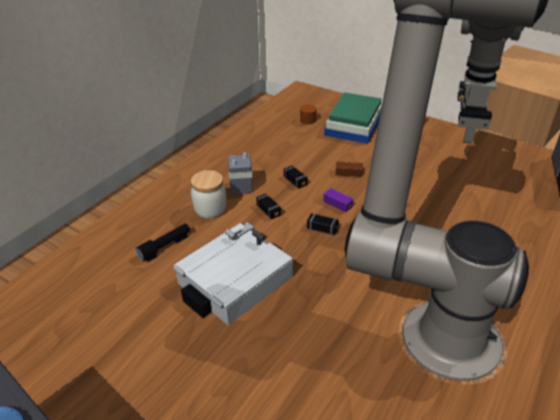

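The top view shows the case with its white lid centred near (195,232) and the charger box at (147,224). The hasp is at (228,209) and the dark lid bar at (228,237).

Things that could be taken for packs:
- Black bars at (307,198), (373,192) and (316,266): these are packs.
- Purple at (363,259), orange at (325,317) and brown at (427,239): not meant.
- Torch at (198,143): not a pack.

```bash
cat > h.py <<'E'
import numpy as np, cv2
from scipy.spatial.transform import Rotation as Ro
from plant import readout, viewer, order, bot
def cam(n):
    i=viewer.camera_info(n); return i, Ro.from_euler('xyz',i['rotation']).as_matrix(), np.array(i['origin'])
def ray(c,px):
    i,R,o=c; u,v=px
    d=R@np.array([(u-i['cx'])/i['fx'],-(v-i['cy'])/i['fy'],-1]); return o,d
def plane(c,px,z):
    o,d=ray(c,px); return o+d*(z-o[2])/d[2]
def proj(c,P):
    i,R,o=c; q=R.T@(np.asarray(P,float)-o); return np.array([i['cx']+i['fx']*q[0]/-q[2], i['cy']-i['fy']*q[1]/-q[2]])
def tri(c1,p1,c2,p2):
    o1,d1=ray(c1,p1);o2,d2=ray(c2,p2)
    s=np.linalg.lstsq(np.c_[d1,-d2],o2-o1,rcond=None)[0]
    a,b=o1+d1*s[0],o2+d2*s[1]; return (a+b)/2,np.linalg.norm(a-b)
def blobs(m,amin):
    n,l,s,c=cv2.connectedComponentsWithStats(m.astype(np.uint8))
    return [(c[k].round(1),int(s[k,4]),cv2.minAreaRect(np.argwhere(l==k)[:,::-1].astype(np.float32))) for k in range(1,n) if s[k,4]>=amin]
def shot(n,name):
    c=cam(n); im=viewer.capture(n); cv2.imwrite(f'pics/{name}.png',im[:,:,::-1]); return c,im
E
python3 - <<'E'
from h import *
c=cam('top');im=cv2.imread('pics/top0.png').astype(int);mn=im.min(2);mx=im.max(2)
print('packs');
for b in blobs((mx<70),40):
    if b[0][1]<330: print(b, plane(c,b[0],32).round(0))
hsv=cv2.cvtColor(im.astype(np.uint8),cv2.COLOR_BGR2HSV)
m=(hsv[...,1]<60)&(hsv[...,2]>110)
for b in blobs(m,300):
    print('white',b)
    if b[1]>4000:
        P=[plane(c,p,68)[:2].round(1) for p in cv2.boxPoints(b[2])];print(P,np.mean(P,0),np.linalg.norm(P[0]-P[1]),np.linalg.norm(P[2]-P[1]))
cr=im[175:290,130:260].astype(np.uint8)
cr2=im[180:290,285:395].astype(np.uint8)
w=lambda a,s:cv2.resize(a,None,fx=s,fy=s,interpolation=cv2.INTER_CUBIC)
a=w(cr,3.3);b=w(cr2,3.3);H=max(a.shape[0],b.shape[0])
pad=lambda q:cv2.copyMakeBorder(q,0,H-q.shape[0],0,0,cv2.BORDER_CONSTANT)
cv2.imwrite('pics/crop1.png',np.hstack([pad(a),pad(b)]))
E
```

```text
packs
(array([195.7, 143.6]), 672, ((198.21151733398438, 144.4423065185547), (59.42319107055664, 15.29705810546875), 11.309932708740234)) [750. 124.  32.]
(array([372.9, 190.8]), 274, ((372.8835754394531, 190.64382934570312), (14.279020309448242, 19.311790466308594), 20.556047439575195)) [ 617. -328.   32.]
(array([307. , 197.1]), 252, ((306.9137878417969, 197.03451538085938), (12.736725807189941, 19.56466293334961), 23.198589324951172)) [ 603. -162.   32.]
(array([  1. , 199.4]), 40, ((1.5, 201.0), (14.0, 3.0), 90.0)) [610. 626.  32.]
(array([367.3, 205.1]), 56, ((367.45001220703125, 205.1500244140625), (13.597792625427246, 4.427188396453857), 18.434947967529297)) [ 580. -313.   32.]
(array([145.7, 223.3]), 130, ((145.72189331054688, 223.2050323486328), (4.347283840179443, 29.606502532958984), 12.994616508483887)) [543. 247.  32.]
(array([301.3, 211.1]), 42, ((301.2534484863281, 211.1575469970703), (12.055237770080566, 3.394193649291992), 20.556045532226562)) [ 568. -147.   32.]
(array([314.5, 265.7]), 290, ((314.4117736816406, 265.6470642089844), (20.858062744140625, 14.06706619262
[... 177 characters left out ...]
06445))
white (array([510.3, 194.1]), 868, ((530.5655517578125, 188.1319580078125), (62.72603988647461, 71.4690933227539), 77.6192398071289))
white (array([193. , 231.7]), 7277, ((192.81382751464844, 231.3680419921875), (96.76539611816406, 80.1845932006836), 10.885526657104492))
[array([444.7, 249.8]), array([638.3, 220.1]), array([588.3, -15.7]), array([398.8,  20.4])] [517.525 118.65 ] 195.86487689220849 241.0428177731085
white (array([188.3, 394.2]), 850, ((195.4778289794922, 396.5614013671875), (45.392822265625, 36.571311950683594), 83.2901611328125))
white (array([206.8, 406.8]), 509, ((206.50001525878906, 406.0000305175781), (36.224300384521484, 21.466251373291016), 63.43495178222656))
```

View pics/crop1.png

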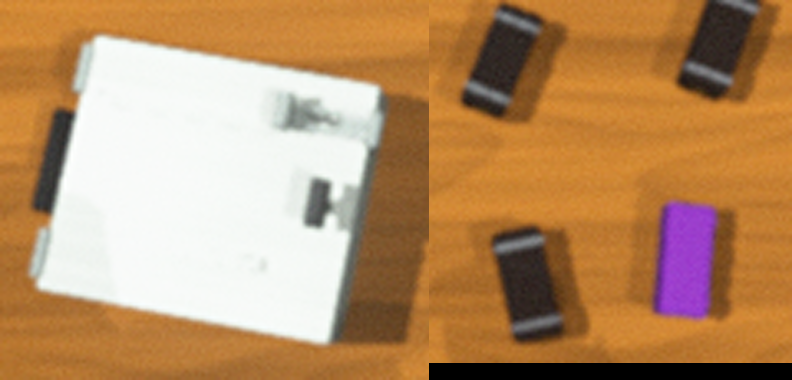

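The crop shows three black packs with grey bands, and the purple bar is plain, so the choice holds. The lid corners are at about (159,186), (245,201), (230,279) and (141,262). The hasp bar is near (220,208) and the lid bar near (226,236).

```bash
cat >> h.py <<'E'
def case_fit(L,W): # rigid 2D fit local->world
    L=np.array(L,float);W=np.array(W,float);a=L-L.mean(0);b=W-W.mean(0)
    y=np.arctan2((a[:,0]*b[:,1]-a[:,1]*b[:,0]).sum(),(a*b).sum())
    R=np.array([[np.cos(y),-np.sin(y)],[np.sin(y),np.cos(y)]]);t=W.mean(0)-R@L.mean(0)
    return y,t,(L@R.T+t-W)
E
python3 - <<'E'
from h import *
c=cam('top')
W=[plane(c,p,68)[:2] for p in [(159.4,186.2),(245.2,201.4),(230,278.6),(141.2,262.3)]]
y,t,r=case_fit([(109,-96),(-109,-96),(-109,96),(109,96)],W); print(y,t,r.round(1))
R=np.array([[np.cos(y),-np.sin(y)],[np.sin(y),np.cos(y)]])
for n,l,z in [('haspbar',(-46,-62),88),('lidbar',(-85,0),96),('hinge',(110,0),62)]:
    p=np.r_[R@l+t,z];print(n,p.round(1),proj(c,p).round(1),proj(cam('side'),p).round(1))
# side bars, check height
a,d=tri(c,(226,236.5),cam('side'),(259,237));print(a,d)
print(readout.get_obs()['tcp_rot'])
E
```

```text
1.3773118224406036 [515.53275467 115.65254744] [[ 1.2  0.7]
 [ 1.  -0.6]
 [-1.5  0.2]
 [-0.7 -0.2]]
haspbar [567.5  58.6  88. ] [216.1 208.6] [230.6 232.9]
lidbar [499.2  32.2  96. ] [226.4 236.6] [258.5 234.3]
hinge [536.7 223.6  62. ] [150.8 223.9] [199.2 284.9]
[498.83485974  33.46518456  88.46060852] 3.061865427532063
[-3.14053950e+00 -1.45869156e-04  3.40824109e-01]
```

```bash
python3 -m creep '.022 .034 0 0 0 .1 100;.022 .034 0 0 0 .1 100;.022 .034 0 0 0 .1 100;.022 .034 0 0 0 .1 100;.022 .034 0 0 0 .1 100;.022 .034 0 0 0 .1 100;.022 .034 0 0 0 .1 100;.022 .034 0 0 0 .1 100'
python3 -m creep '.022 .034 0 0 0 .1 100;.022 .034 0 0 0 .1 100;.022 .034 0 0 0 .036 100;.022 .034 0 0 0 0 100;.022 .034 0 0 0 0 100;.022 .034 0 0 0 0 100;.022 .034 0 0 0 0 100;.022 .034 0 0 0 0 100'
python3 -m creep '0 0 0 0 0 0 100;0 0 0 0 0 0 100'
python3 - <<'E'
from h import *
c,im=shot('wrist','w1'); print(c[0]); print(readout.get_obs()['tool_pos'],readout.get_obs()['tcp_rot'])
y,t=1.3773,np.array([515.5,115.7]);R=Ro.from_euler('z',y).as_matrix()[:2,:2]
for n,l,z in [('haspbar',(-46,-62),88),('lidbar',(-85,0),96),('lidcornerA',(-109,-96),68),('B',(-109,96),68)]: print(n,proj(c,np.r_[R@l+t,z]))
E
```

```text
time: 0.82
tool_pos: [352.0, -221.0, 292.2]
tcp_rot: [3.141, 0.0, 1.145]
contact_force: [0.7, -0.4, 0.0]
grip_width: 91.8
finger_force: 0.0
time: 1.48
tool_pos: [528.1, 51.3, 292.1]
tcp_rot: [-3.141, 0.0, 1.377]
contact_force: [-0.3, -1.3, -0.4]
grip_width: 92.3
finger_force: 0.0
time: 1.65
tool_pos: [527.8, 51.0, 291.4]
tcp_rot: [-3.14, 0.0, 1.381]
contact_force: [-0.3, -0.3, 0.7]
grip_width: 91.9
finger_force: 0.0
{'fx': 344.5929060569576, 'fy': 344.5929060569576, 'cx': 275.9214671118862, 'cy': 207.3575343584048, 'origin': array([544.20134112, 132.03022117, 385.88114229]), 'rotation': array([-0.31031859,  0.00118958, -0.19156932])}
[527.25887545  49.72104929 291.55894876] [-3.14018401e+00  6.86233098e-04  1.37873136e+00]
haspbar [318.05127326 177.2741938 ]
lidbar [248.13149833 221.74233843]
lidcornerA [347.45205277 234.91924951]
B [154.32918016 234.48636294]
```

View pics/w1.png

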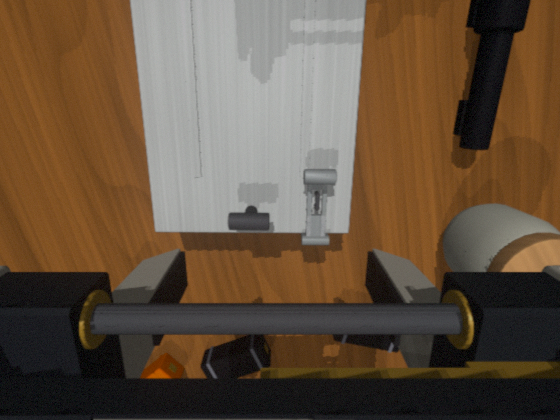

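The wrist view shows the hasp bar at (319,177) and the lid bar at (249,221), within about 1 mm of the prediction. The fitted case pose therefore holds.

```bash
python3 -m creep '.007 .0015 -.025 0 0 0 50;.007 .0015 -.025 0 0 0 50;.007 .0015 -.025 0 0 0 50;.007 .0015 -.025 0 0 0 50;.007 .0013 -.025 0 0 0 50;.0065 .0013 -.017 0 0 0 50;0 0 -.01 0 0 0 50;0 0 0 0 0 0 50'
python3 - <<'E'
from h import *
c,im=shot('wrist','w2'); print(readout.get_obs()['tool_pos'],readout.get_obs()['tcp_rot'],readout.get_obs()['contact_force'])
E
python3 -m creep '0 0 0 0 0 0 0;0 0 0 0 0 0 0;0 0 0 0 0 0 0;0 0 0 0 0 0 0;0 0 0 0 0 0 0'
```

```text
time: 2.37
tool_pos: [567.5, 56.5, 138.2]
tcp_rot: [-3.137, 0.001, 1.375]
contact_force: [-0.6, -0.8, -0.0]
grip_width: 47.3
finger_force: 0.0
[568.07606426  56.72506838 139.75209279] [-3.13936000e+00  5.40420823e-04  1.37540914e+00] [-0.62544704  0.68440684 -0.18791041]
time: 2.83
tool_pos: [568.0, 57.9, 141.4]
tcp_rot: [-3.14, 0.0, 1.377]
contact_force: [-5.0, 1.0, 5.8]
grip_width: 27.5
finger_force: 30.0
```

View pics/w2.png

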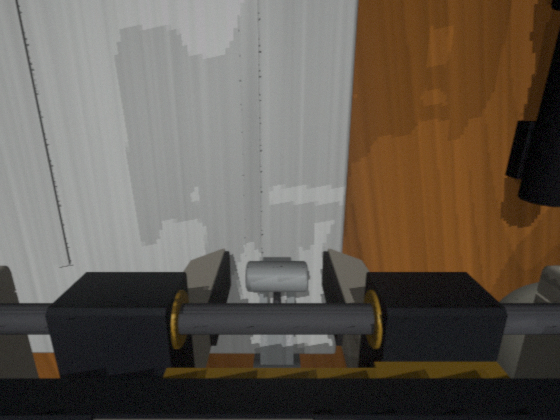

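Run:
```python
import numpy as np
th=np.arange(0,2.95,.2);th[-1]=2.85
a=.209+th;x=67.5*np.cos(a);z=67.5*np.sin(a)
for k in range(len(th)-1):
    d=x[k+1]-x[k];print(f"{th[k+1]:.2f}: {d*.192/1e3:.4f} {d*.981/1e3:.4f} {(z[k+1]-z[k])/1e3:.4f}")
```

```text
0.20: -0.0008 -0.0040 0.0128
0.40: -0.0013 -0.0064 0.0118
0.60: -0.0017 -0.0086 0.0102
0.80: -0.0020 -0.0104 0.0083
1.00: -0.0023 -0.0118 0.0060
1.20: -0.0025 -0.0128 0.0035
1.40: -0.0026 -0.0132 0.0008
1.60: -0.0026 -0.0131 -0.0019
1.80: -0.0024 -0.0125 -0.0045
2.00: -0.0022 -0.0114 -0.0069
2.20: -0.0019 -0.0098 -0.0091
2.40: -0.0015 -0.0078 -0.0109
2.60: -0.0011 -0.0055 -0.0122
2.85: -0.0007 -0.0034 -0.0165
```

```bash
python3 -m creep '-.0008 -.004 .0128 0 0 0 0;-.0013 -.0064 .0118 0 0 0 0;-.0017 -.0086 .0102 0 0 0 0;-.002 -.0104 .0083 0 0 0 0;0 0 0 0 0 0 0'
python3 -m creep '-.0023 -.0118 .006 0 0 0 0;-.0025 -.0128 .0035 0 0 0 0;-.0026 -.0132 .0008 0 0 0 0;-.0026 -.0131 -.0019 0 0 0 0;-.0024 -.0125 -.0045 0 0 0 0;0 0 0 0 0 0 0'
```

```text
time: 3.25
tool_pos: [562.0, 27.1, 185.4]
tcp_rot: [-3.14, -0.0, 1.376]
contact_force: [-7.1, 4.0, 2.8]
grip_width: 27.4
finger_force: 30.0
time: 3.75
tool_pos: [549.1, -37.6, 188.5]
tcp_rot: [-3.14, 0.002, 1.375]
contact_force: [-8.8, -0.2, 6.9]
grip_width: 27.3
finger_force: 30.0
```

```bash
python3 -m creep '-.0022 -.0114 -.0069 0 0 0 0;-.0019 -.0098 -.0091 0 0 0 0;-.0015 -.0078 -.0109 0 0 0 0;-.0011 -.0055 -.0122 0 0 0 0;-.0007 -.0034 -.0155 0 0 0 0;0 0 0 0 0 0 0;0 0 0 0 0 0 0'
python3 -m creep '0 0 0 0 0 0 60;0 0 0 0 0 0 60;0 0 0 0 0 0 60;0 0 .03 0 0 0 60;0 0 .035 0 0 0 60;0 0 .03 0 0 0 60;0 0 0 0 0 0 60'
python3 - <<'E'
from h import *
c,im=shot('top','t2'); cv2.imwrite('pics/t2c.png',cv2.resize(im[170:300,130:330,::-1],None,fx=3.5,fy=3.5))
E
```

```text
time: 4.33
tool_pos: [541.6, -75.6, 132.9]
tcp_rot: [-3.138, 0.003, 1.377]
contact_force: [-8.5, -7.6, 1.2]
grip_width: 27.5
finger_force: 30.0
time: 4.92
tool_pos: [546.3, -73.7, 234.6]
tcp_rot: [3.129, 0.001, 1.377]
contact_force: [0.9, -0.2, 0.4]
grip_width: 55.0
finger_force: 0.0
```

View pics/t2c.png

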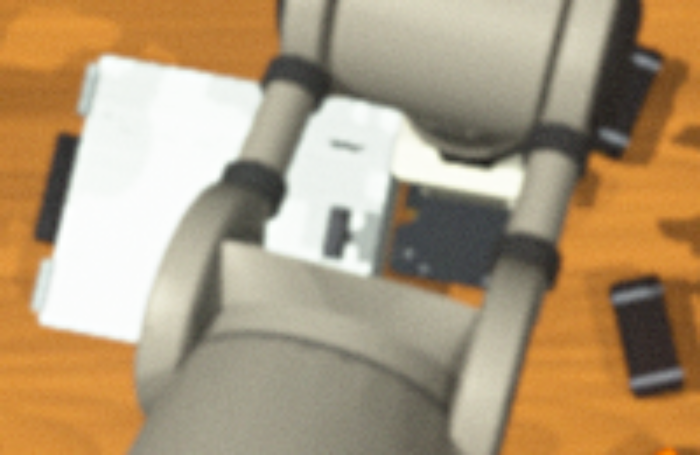

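The crop shows the lid with only the staple near (345,145) and the lid bar at (340,230); the hasp strap is off. Next is the lid bar.

```bash
python3 -m creep '-.0115 .0265 0 0 0 0 65;-.0115 .0265 0 0 0 0 65;-.0115 .0265 0 0 0 0 65;-.0115 .0265 0 0 0 0 65;0 0 -.03 0 0 0 65;0 0 -.03 0 0 0 65;0 0 -.03 0 0 0 65;0 0 0 0 0 0 65'
python3 -m creep '0 0 0 0 0 0 0;0 0 0 0 0 0 0;0 0 0 0 0 0 0;0 0 0 0 0 0 0;0 0 0 0 0 0 0'
python3 - <<'E'
import numpy as np
r=np.hypot(195,34);a0=np.pi-np.arctan2(34,195);th=np.arange(0,1.81,.12)
a=a0-th;x=r*np.cos(a);z=r*np.sin(a)
for k in range(len(th)-1):
    d=x[k+1]-x[k];print(f"{th[k+1]:.2f}: {d*.192/1e3:.4f} {d*.981/1e3:.4f} {(z[k+1]-z[k])/1e3:.4f}")
E
```

```text
time: 5.63
tool_pos: [496.8, 33.5, 134.9]
tcp_rot: [-3.14, -0.0, 1.377]
contact_force: [0.9, -0.1, 0.1]
grip_width: 59.5
finger_force: 0.0
time: 6.05
tool_pos: [499.3, 32.7, 138.3]
tcp_rot: [3.136, -0.0, 1.377]
contact_force: [6.5, 0.2, -2.8]
grip_width: 35.2
finger_force: 30.0
0.12: 0.0011 0.0054 0.0231
0.24: 0.0016 0.0080 0.0223
0.36: 0.0021 0.0106 0.0211
0.48: 0.0025 0.0130 0.0197
0.60: 0.0030 0.0152 0.0180
0.72: 0.0034 0.0172 0.0160
0.84: 0.0037 0.0190 0.0138
0.96: 0.0040 0.0205 0.0113
1.08: 0.0042 0.0216 0.0088
1.20: 0.0044 0.0225 0.0061
1.32: 0.0045 0.0231 0.0033
1.44: 0.0046 0.0233 0.0004
1.56: 0.0045 0.0232 -0.0024
1.68: 0.0044 0.0227 -0.0052
1.80: 0.0043 0.0219 -0.0080
```

```bash
python3 -m creep '.0011 .0054 .0231 0 0 0 0;.0016 .008 .0223 0 0 0 0;.0021 .0106 .0211 0 0 0 0;.0025 .013 .0197 0 0 0 0;0 0 0 0 0 0 0'
python3 -m creep '.003 .0152 .018 0 0 0 0;.0034 .0172 .016 0 0 0 0;.0037 .019 .0138 0 0 0 0;.004 .0205 .0113 0 0 0 0;.0042 .0216 .0088 0 0 0 0;0 0 0 0 0 0 0'
```

```text
time: 6.47
tool_pos: [506.9, 71.7, 227.6]
tcp_rot: [3.134, -0.002, 1.378]
contact_force: [4.8, -1.7, 0.6]
grip_width: 35.6
finger_force: 30.0
time: 6.97
tool_pos: [525.5, 165.6, 293.8]
tcp_rot: [3.134, -0.002, 1.378]
contact_force: [6.9, -2.8, 3.8]
grip_width: 35.8
finger_force: 30.0
```

```bash
python3 -m creep '.0044 .0225 .0061 0 0 0 0;.0045 .0231 .0033 0 0 0 0;.0046 .0233 .0004 0 0 0 0;.0045 .0232 -.0024 0 0 0 0;.0044 .0227 -.0052 0 0 0 0;.0043 .0219 -.008 0 0 0 0;0 0 0 0 0 0 0;0 0 0 0 0 0 0'
python3 -m creep '0 0 0 0 0 0 60;0 0 0 0 0 0 60;0 0 0 0 0 0 60;0 0 .03 0 0 0 60;0 0 .035 0 0 0 60;0 0 .035 0 0 0 60;0 0 0.03 0 0 0 60;0 0 0 0 0 0 60'
```

```text
time: 7.63
tool_pos: [552.5, 301.6, 287.4]
tcp_rot: [3.133, -0.004, 1.378]
contact_force: [9.2, 2.3, 4.1]
grip_width: 35.5
finger_force: 30.0
time: 8.3
tool_pos: [550.2, 300.4, 422.9]
tcp_rot: [3.132, -0.006, 1.377]
contact_force: [1.1, -0.1, 1.0]
grip_width: 55.3
finger_force: 0.0
```

```bash
python3 -m creep '.0019 -.0151 0 0 0 -.121 60;.0019 -.0151 0 0 0 -.121 60;.0019 -.0151 0 0 0 -.121 60;.0019 -.0151 0 0 0 -.121 60;.0019 -.0151 0 0 0 -.121 60;.0019 -.0151 0 0 0 -.121 60;.0019 -.0151 0 0 0 -.121 60;.0019 -.0151 0 0 0 -.121 60'
python3 -m creep '.0019 -.0151 0 0 0 -.121 60;.0019 -.0151 0 0 0 -.121 60;.0019 -.0151 0 0 0 -.121 60;.0019 -.0151 0 0 0 -.121 60;.0019 -.0151 0 0 0 -.119 60;0 0 0 0 0 0 60;0 0 0 0 0 0 60'
python3 - <<'E'
from h import *
c,im=shot('wrist','w3'); o=readout.get_obs();print(o['tool_pos'],o['tcp_rot'],o['joint_positions'])
y,t=1.3773,np.array([516.5,115.5]);R=Ro.from_euler('z',y).as_matrix()[:2,:2]
for n,l,z in [('handle',(0,0),45),('handle top',(0,0),52),('rim--',(-108,-96),60),('rim-+',(-108,96),60),('rim++',(108,96),60),('lip',(-93,0),48)]: print(n,proj(c,np.r_[R@l+t,z]).round(1))
E
```

```text
time: 8.97
tool_pos: [564.6, 178.5, 415.0]
tcp_rot: [-3.141, 0.002, 0.403]
contact_force: [-0.1, 0.7, -0.3]
grip_width: 54.8
finger_force: 0.0
time: 9.55
tool_pos: [574.2, 103.4, 415.2]
tcp_rot: [3.141, 0.002, -0.193]
contact_force: [0.1, -0.1, -0.5]
grip_width: 55.2
finger_force: 0.0
[574.15455376 104.09329001 415.40242032] [-3.14152002e+00  1.26355330e-03 -1.91836000e-01] [4.78806606e-02 3.99599863e-01 1.10486479e+00 3.71406942e-04
 1.63833818e+00 1.81053788e+00]
handle [275.3 202.6]
handle top [275.3 204.1]
rim-- [359.3 134.4]
rim-+ [349.6 268.6]
rim++ [201.2 268.7]
lip [341.6 203.2]
```

View pics/w3.png

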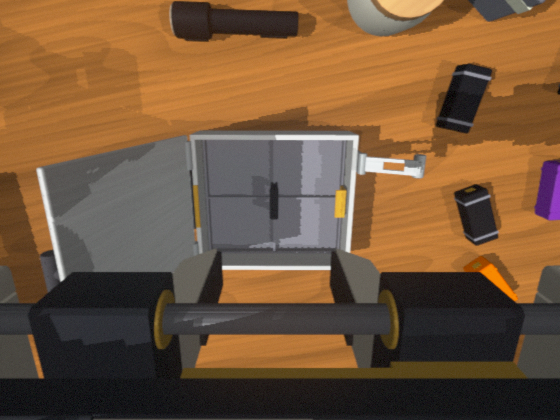

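The wrist view shows the tray's handle at (274,200), its brass lip at (340,203) on the hasp side, the hasp swung out at (400,165) and the lid open at left. The prediction agrees to about 2 mm.

```bash
python3 -m creep '-.0278 .0063 0 0 0 0 50;-.0278 .0062 -.02 0 0 0 50;0 0 -.04 0 0 0 50;0 0 -.04 0 0 0 50;0 0 -.04 0 0 0 50;0 0 -.04 0 0 0 50;0 0 -.04 0 0 0 50;0 0 0 0 0 0 50'
python3 - <<'E'
from h import *
c,im=shot('wrist','w4'); o=readout.get_obs();print(o['tool_pos'],o['tcp_rot'],o['contact_force'])
y,t=1.3773,np.array([516.5,115.5]);R=Ro.from_euler('z',y).as_matrix()[:2,:2]
for z in (45,52): print(proj(c,np.r_[518.5,116.5,z]))
cv2.imwrite('pics/w4c.png',im[100:420,100:480,::-1])
E
```

```text
time: 10.27
tool_pos: [514.4, 117.1, 188.9]
tcp_rot: [3.138, 0.014, -0.191]
contact_force: [-1.5, -1.0, -0.8]
grip_width: 45.7
finger_force: 0.0
[516.45709248 117.15053956 192.877758  ] [ 3.1393538   0.00869089 -0.19142535] [ 0.89427043 -0.28147322  0.43882959]
[274.43847175 208.95972468]
[274.42489677 212.1594884 ]
```

View pics/w4c.png

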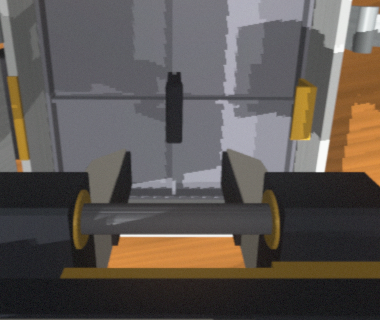

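```bash
python3 -m creep '.001 0 -.03 0 0 0 50;.001 0 -.03 0 0 0 50;0 0 -.02 0 0 0 50;0 0 -.012 0 0 0 50;0 0 -.006 0 0 0 50;0 0 0 0 0 0 50;0 0 0 0 0 0 50'
python3 -m creep '0 0 0 0 0 0 0;0 0 0 0 0 0 0;0 0 0 0 0 0 0;0 0 0 0 0 0 0;0 0 0 0 0 0 0;0 0 0 0 0 0 0'
```

```text
time: 10.9
tool_pos: [522.1, 116.9, 99.9]
tcp_rot: [-3.141, -0.003, -0.193]
contact_force: [-0.4, 0.3, 1.7]
grip_width: 46.2
finger_force: 0.0
time: 11.4
tool_pos: [520.9, 116.5, 98.1]
tcp_rot: [-3.142, -0.0, -0.194]
contact_force: [-1.8, -0.2, 1.5]
grip_width: 11.5
finger_force: 30.0
```

```bash
python3 -m creep '0 0 .008 0 0 0 0;0 0 .01 0 0 0 0;0 0 .012 0 0 0 0;0 0 .015 0 0 0 0;0 0 .015 0 0 0 0;0 0 .015 0 0 0 0;0 0 .01 0 0 0 0;0 0 0 0 0 0 0'
python3 -m creep '0 0 .015 0 0 0 0;0 0 .015 0 0 0 0;0 0 .008 0 0 0 0;-.003 -.015 0 0 0 0 0;-.003 -.015 0 0 0 0 0;-.003 -.015 0 0 0 0 0;-.002 -.01 0 0 0 0 0;0 0 0 0 0 0 0'
```

```text
time: 12.07
tool_pos: [521.8, 116.6, 185.5]
tcp_rot: [-3.14, -0.004, -0.194]
contact_force: [1.0, 0.1, -3.6]
grip_width: 12.0
finger_force: 30.0
time: 12.73
tool_pos: [509.3, 60.0, 220.4]
tcp_rot: [3.141, 0.001, -0.196]
contact_force: [0.4, -0.5, -3.7]
grip_width: 11.7
finger_force: 30.0
```

```bash
python3 -m creep '0 0 0 0 0 .1 0;0 0 0 0 0 .12 0;0 0 0 0 0 .12 0;0 0 0 0 0 .12 0;0 0 0 0 0 .12 0;0 0 0 0 0 .12 0;0 0 0 0 0 .12 0;0 0 0 0 0 .12 0'
python3 -m creep '0 0 0 0 0 .12 0;0 0 0 0 0 .12 0;0 0 0 0 0 .12 0;0 0 0 0 0 .12 0;0 0 0 0 0 .12 0;0 0 0 0 0 .12 0;0 0 0 0 0 .12 0;0 0 0 0 0 .12 0'
python3 -m creep '0 0 0 0 0 .12 0;0 0 0 0 0 .12 0;0 0 0 0 0 .12 0;0 0 0 0 0 .12 0;0 0 0 0 0 .12 0;0 0 0 0 0 .12 0;0 0 0 0 0 .12 0;0 0 0 0 0 .12 0'
python3 -m creep '0 0 0 0 0 .12 0;0 0 0 0 0 .12 0;0 0 0 0 0 .04 0;0 0 0 0 0 0 0;0 0 0 0 0 0 0;0 0 0 0 0 0 0'
python3 - <<'E'
from h import *
o=readout.get_obs();print(o['tool_pos'],o['tcp_rot'])
c,im=shot('wrist','w5')
E
```

```text
time: 13.4
tool_pos: [509.8, 62.2, 220.6]
tcp_rot: [-3.141, 0.0, 0.752]
contact_force: [-0.2, -0.5, -4.0]
grip_width: 11.9
finger_force: 30.0
time: 14.07
tool_pos: [509.8, 62.2, 220.6]
tcp_rot: [-3.141, -0.001, 1.712]
contact_force: [1.3, 0.7, -3.0]
grip_width: 11.5
finger_force: 30.0
time: 14.73
tool_pos: [509.8, 62.2, 220.6]
tcp_rot: [3.141, -0.001, 2.672]
contact_force: [-0.0, 0.1, -3.7]
grip_width: 11.5
finger_force: 30.0
time: 15.23
tool_pos: [509.8, 61.8, 220.8]
tcp_rot: [3.141, -0.0, 2.945]
contact_force: [0.0, -0.5, -3.4]
grip_width: 11.6
finger_force: 30.0
[509.79168794  61.83017563 220.75675566] [ 3.14139803e+00 -2.92574364e-04  2.94450885e+00]
```

View pics/w5.png

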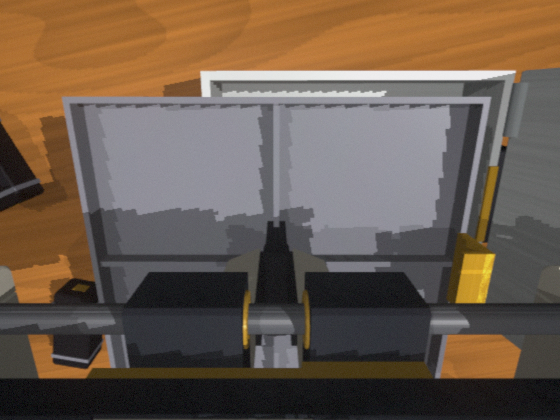

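Run:
```python
from h import *
c=cam('wrist');im=cv2.cvtColor(cv2.imread('pics/w5.png'),cv2.COLOR_BGR2GRAY).astype(int)
g=lambda u,a,b:a+np.argmax(np.abs(np.diff(cv2.blur(im.astype(np.float32),(5,1))[a:b,u])))+.5
tr=[(u,g(u,85,103)) for u in range(90,200,10)]+[(u,g(u,88,103)) for u in range(390,480,10)]
cs=[(u,g(u,62,76)) for u in range(215,500,15)]
print([round(v,1) for _,v in tr],[round(v,1) for _,v in cs])
def yaw(pts,z):
    P=np.array([plane(c,p,z)[:2] for p in pts]);f=cv2.fitLine(P.astype(np.float32),cv2.DIST_HUBER,0,.01,.01).ravel()
    return np.arctan2(f[1],f[0]),f[2:]
print(yaw(tr,145),yaw(cs,60))
for z in (145,150):
  a,b=[plane(c,p,z) for p in ((64,98.5),(490,98.5))];print(a,b,np.linalg.norm(a-b))
a,b=[plane(c,p,60) for p in ((202,72),(514.5,72))];print(a,b,np.linalg.norm(a-b),(a+b)/2)
y,t=1.3773,np.array([516.5,115.5]);R=Ro.from_euler('z',y).as_matrix()[:2,:2]
print(R@[-108,96]+t,R@[108,96]+t)
```

```text
[np.float64(96.5), np.float64(101.5), np.float64(96.5), np.float64(96.5), np.float64(96.5), np.float64(96.5), np.float64(96.5), np.float64(96.5), np.float64(96.5), np.float64(96.5), np.float64(96.5), np.float64(96.5), np.float64(96.5), np.float64(96.5), np.float64(96.5), np.float64(96.5), np.float64(96.5), np.float64(96.5), np.float64(96.5), np.float64(96.5)] [np.float64(70.5), np.float64(70.5), np.float64(70.5), np.float64(70.5), np.float64(70.5), np.float64(70.5), np.float64(70.5), np.float64(70.5), np.float64(70.5), np.float64(70.5), np.float64(70.5), np.float64(70.5), np.float64(70.5), np.float64(70.5), np.float64(70.5), np.float64(70.5), np.float64(70.5), np.float64(70.5), np.float64(70.5)]
(np.float32(1.3725445), array([429.271  ,  80.74644], dtype=float32)) (np.float32(1.3726228), array([421.71304, 130.05272], dtype=float32))
[409.82850329 -20.58789528 145.        ] [449.37512255 176.26220324 145.        ] 200.7832074257939
[410.380656   -17.71609759 150.        ] [448.76633854 173.35523878 150.        ] 194.88898431270255
[402.737798    30.65572841  60.        ] [445.2765236  242.48744867  60.        ] 216.06068796799917 [424.0071608  136.57158854  60.        ]
[401.52411623  27.97545401] [443.05900277 239.94444514]
```

The view shows the tray turned, with its brass terminal at (472,270) towards the hinge. The tray's edge row (96.5) and the case's rim row (70.5) are parallel. I shift it by (+2, +57) mm and lower to just above the rim.

```bash
python3 -m creep '.0005 .0142 0 0 0 0 0;.0005 .0143 0 0 0 0 0;.0005 .0142 0 0 0 0 0;.0005 .0143 -.015 0 0 0 0;0 0 -.02 0 0 0 0;0 0 -.02 0 0 0 0;0 0 0 0 0 0 0;0 0 0 0 0 0 0'
python3 - <<'E'
from h import *
o=readout.get_obs();print(o['tool_pos'],o['tcp_rot'],o['contact_force'])
c,im=shot('wrist','w6')
E
```

```text
time: 15.95
tool_pos: [511.3, 118.5, 165.4]
tcp_rot: [-3.141, -0.002, 2.945]
contact_force: [0.3, 1.0, -3.3]
grip_width: 11.5
finger_force: 30.0
[511.33847415 118.52461981 165.4073639 ] [-3.14106416e+00 -2.34310830e-03  2.94522223e+00] [ 0.34179839  1.02296881 -3.31082566]
```

View pics/w6.png

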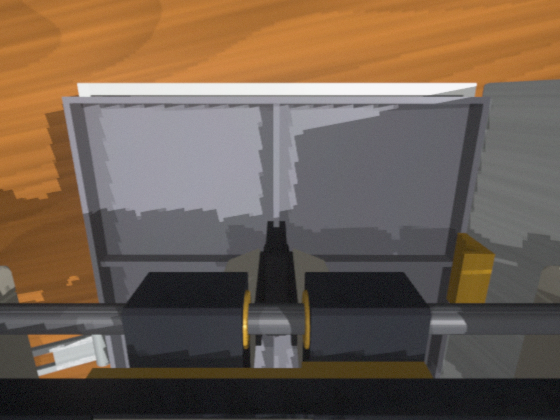

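The rim's outer corners show at (79,84) and (476,84), with the tray's top corners at (64,98) and (490,98).

Run:
```python
from h import *
c=cam('wrist');im=cv2.cvtColor(cv2.imread('pics/w6.png'),cv2.COLOR_BGR2GRAY).astype(np.float32)
# subpixel edges: tray left/right at row 98.5ish, rim left/right at row 90
def edge(v,a,b): d=np.abs(np.diff(v[a:b])); return a+.5+(d**2*np.arange(len(d))).sum()/(d**2).sum()
rim=im[86:93].mean(0);print('rim L R',edge(rim,70,90),edge(rim,468,484))
tr=im[98:101].mean(0);print('tray L R',edge(tr,56,72),edge(tr,482,498))
for u in (150,250,350,430):
  print(edge(im[:,u-10:u+10].mean(1),77,90),edge(im[:,u-10:u+10].mean(1),90,99))
rl,rr=edge(rim,70,90),edge(rim,468,484);tl,t_r=edge(tr,56,72),edge(tr,482,498)
ud=np.array([.1969,.9804]);yd=np.array([-.9804,.1969])
for z in (88,89.5,91):
  A,B=plane(c,(tl,97.5),z)[:2],plane(c,(t_r,97.5),z)[:2];C,D=plane(c,(rl,84),60)[:2],plane(c,(rr,84),60)[:2]
  T=(A+B)/2-88*yd;K=(C+D)/2-96*yd
  print(z,np.linalg.norm(A-B),np.linalg.norm(C-D),T.round(1),K.round(1),'case x,y err',((K-T)@ud).round(1),((K-T)@yd).round(1),'shift',(K-T).round(1))
```

```text
rim L R 77.48373148163651 476.55122260687875
tray L R 61.67629321364916 489.6734789636417
82.50543586248905 94.57316783006864
82.49144442592414 94.5532949659822
82.4268482084252 94.61336029302832
82.41753058000839 94.9561252362353
88 204.64011420426598 219.19845289418546 [517.7 116.7] [518.8 117.2] case x,y err 0.7 -1.0 shift [1.1 0.5]
89.5 202.8650730150285 219.19845289418546 [517.7 116.7] [518.8 117.2] case x,y err 0.7 -1.0 shift [1.1 0.5]
91 201.09003182579107 219.19845289418546 [517.7 116.7] [518.8 117.2] case x,y err 0.8 -1.0 shift [1.1 0.5]
```

```bash
python3 -m creep '.001 .0005 -.006 0 0 0 0;0 0 -.008 0 0 0 0;0 0 -.006 0 0 0 0;0 0 -.005 0 0 0 0;0 0 0 0 0 0 0;0 0 0 0 0 0 0'
python3 -m creep '0 0 -.008 0 0 0 0;0 0 -.008 0 0 0 0;0 0 0 0 0 0 0;0 0 0 0 0 0 0'
```

```text
time: 16.5
tool_pos: [512.6, 118.9, 140.6]
tcp_rot: [-3.141, -0.001, 2.946]
contact_force: [0.1, 0.0, -3.4]
grip_width: 11.4
finger_force: 30.0
time: 16.83
tool_pos: [512.4, 118.9, 124.2]
tcp_rot: [-3.141, -0.002, 2.946]
contact_force: [-0.2, 0.3, -4.0]
grip_width: 12.0
finger_force: 30.0
```

```bash
python3 -m creep '0 0 -.007 0 0 0 0;0 0 -.007 0 0 0 0;0 0 -.005 0 0 0 0;0 0 -.003 0 0 0 0;0 0 -.002 0 0 0 0;0 0 0 0 0 0 0;0 0 0 0 0 0 0'
python3 -m creep '0 0 -.0015 0 0 0 0;0 0 -.0015 0 0 0 0;0 0 0 0 0 0 0'
```

```text
time: 17.42
tool_pos: [512.9, 119.0, 100.9]
tcp_rot: [3.141, -0.0, 2.946]
contact_force: [-0.1, 0.5, -2.7]
grip_width: 11.8
finger_force: 30.0
time: 17.67
tool_pos: [513.0, 119.0, 98.1]
tcp_rot: [3.141, 0.001, 2.946]
contact_force: [0.2, 0.1, -2.6]
grip_width: 11.8
finger_force: 30.0
```

```bash
python3 -m creep '0 0 0 0 0 0 60;0 0 0 0 0 0 60;0 0 0 0 0 0 60;0 0 .02 0 0 0 60;0 0 .04 0 0 0 60;0 0 .04 0 0 0 60;0 0 .04 0 0 0 60;0 0 .04 0 0 0 60'
python3 -m creep '0 0 .04 0 0 0 60;0 0 .04 0 0 0 60;0 0 .04 0 0 0 60;.01 -.038 0 0 0 0 60;.01 -.038 0 0 0 0 60;.01 -.038 0 0 0 0 60;.01 -.038 0 0 0 0 60;.01 -.038 0 0 0 0 60'
python3 -m creep '.01 -.038 0 0 0 0 60;.01 -.038 0 0 0 0 60;0 0 0 0 0 0 60;0 0 0 0 0 0 60;0 0 0 0 0 0 60'
python3 - <<'E'
from h import *
o=readout.get_obs();print(o['tool_pos'],o['tcp_rot'],o['contact_force'])
c,im=shot('wrist','w7');print(c)
E
```

```text
time: 18.33
tool_pos: [512.4, 119.0, 280.1]
tcp_rot: [3.141, 0.0, 2.946]
contact_force: [1.1, 0.5, -0.5]
grip_width: 54.5
finger_force: 0.0
time: 19.0
tool_pos: [562.8, -72.7, 398.4]
tcp_rot: [3.142, 0.001, 2.946]
contact_force: [-0.2, 0.7, 0.5]
grip_width: 55.3
finger_force: 0.0
time: 19.42
tool_pos: [582.6, -146.6, 397.8]
tcp_rot: [3.141, -0.0, 2.945]
contact_force: [1.4, 0.0, -0.5]
grip_width: 55.3
finger_force: 0.0
[ 582.63781948 -146.64915972  397.81883982] [ 3.14086989e+00 -4.37450360e-04  2.94547280e+00] [ 1.35913307  0.02832304 -0.46620938]
({'fx': 344.5929060569576, 'fy': 344.5929060569576, 'cx': 275.9214671118862, 'cy': 207.3575343584048, 'origin': array([ 501.45972083, -131.26372848,  492.34881753]), 'rotation': array([-0.31056853, -0.00170885,  1.37327349])}, array([[ 0.19624066, -0.93354342, -0.29997715],
       [ 0.98055427,  0.18736484,  0.05837578],
       [ 0.00170885, -0.30559957,  0.95215859]]), array([ 501.45972083, -131.26372848,  492.34881753]))
```

View pics/w7.png

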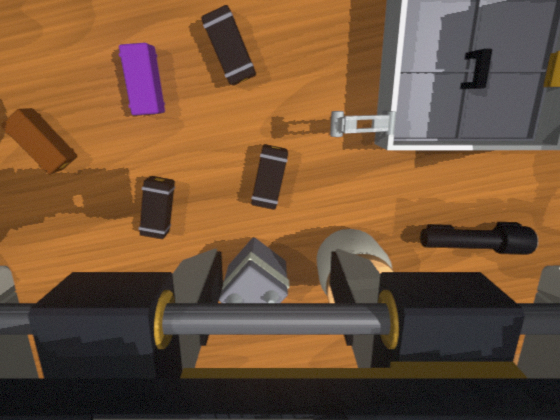

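Eleven pictures used so far. The view shows black packs at (228,44), (270,177) and (157,207), with purple at (141,79) and brown at (40,140) left alone. The tray sits in the case.

```bash
cat >> h.py <<'E'
def packs(c,im,zr=(0,32),amin=500,amax=6000,rowmax=245,show=True):
    hsv=cv2.cvtColor(im,cv2.COLOR_RGB2HSV)
    m=((im.max(2)<75)|((hsv[...,1]<70)&(hsv[...,2]<200))).astype(np.uint8)
    m[rowmax:]=0; m=cv2.morphologyEx(m,cv2.MORPH_OPEN,np.ones((5,5),np.uint8))
    out=[]
    for cc,a,r in blobs(m,amin):
        if a>amax: continue
        b=cv2.boxPoints(r); nad=proj(c,c[2]-[0,0,400]);ctr=np.array(r[0]); E=[]
        for k in range(4):
            mid=(b[k]+b[(k+1)%4])/2; nrm=mid-ctr
            z=zr[0] if (nad-mid)@nrm>0 else zr[1]
            E.append(plane(c,mid,z)[:2])
        v1,v2=E[0]-E[2],E[1]-E[3]; l1,l2=np.linalg.norm(v1),np.linalg.norm(v2)
        lv=v1 if l1>l2 else v2; ang=np.arctan2(lv[1],lv[0])
        ang=(ang+np.pi/2)%np.pi-np.pi/2
        ctr2=(E[0]+E[2]+E[1]+E[3])/4
        out.append((ctr2,ang,max(l1,l2),min(l1,l2)))
        if show: print('px',ctr.round(0),'xy',ctr2.round(1),'ang %.3f L %.0f W %.0f area %d'%(ang,max(l1,l2),min(l1,l2),a))
    return out
E
python3 - <<'E'
from h import *
c=cam('wrist');im=cv2.imread('pics/w7.png')[:,:,::-1].copy();packs(c,im)
ct=cam('top')
for wp,tp in [((228,44),(314.5,266)),((270,176),(306.3,198)),((157,206),(372.5,193))]: print([x.round(1) for x in tri(c,wp,ct,tp)])
E
```

```text
px [389.  58.] xy [485.   17.9] ang -0.185 L 132 W 11 area 1700
px [228.  45.] xy [ 430.4 -176.3] ang 0.186 L 82 W 37 area 2184
px [269. 176.] xy [ 603.2 -159.3] ang -0.416 L 81 W 36 area 1517
px [156. 207.] xy [ 617.4 -329.7] ang -0.269 L 80 W 35 area 1698
px [478. 233.] xy [749.7 127. ] ang 1.458 L 155 W 26 area 2141
px [350. 237.] xy [718.7 -61.6] ang -1.567 L 67 W 11 area 610
[array([ 430.2, -176. ,   30.6]), np.float64(1.1)]
[array([ 605.1, -160.3,   12.5]), np.float64(2.3)]
[array([ 617.5, -332.8,    6. ]), np.float64(2.0)]
```

Run:
```python
from h import *
ct=cam('top');cs=cam('side');cw=cam('wrist')
im=cv2.imread('pics/top0.png');hsv=cv2.cvtColor(im,cv2.COLOR_BGR2HSV)
# jar lid: bamboo; top view circle ~ (270,131), height 113
print('jar',plane(ct,(269.5,132),113).round(0),'side',plane(cs,(207.5,181),113).round(0))
print('block top',[plane(ct,p,100).round(0) for p in ((325,124),(345,138),(328,156),(308,140))], plane(cs,(240,160),100).round(0))
```

```text
jar [747. -72. 113.] side [737. -60. 113.]
block top [array([ 769., -206.,  100.]), array([ 733., -253.,  100.]), array([ 689., -211.,  100.]), array([ 730., -164.,  100.])] [ 735. -210.  100.]
```

```bash
python3 -m creep '-.038 -.0075 -.035 0 0 .096 80;-.038 -.0075 -.035 0 0 .096 80;-.038 -.0075 -.035 0 0 .096 80;-.038 -.0075 -.035 0 0 .095 80;0 0 0 0 0 0 80;0 0 0 0 0 0 80;0 0 0 0 0 0 80'
python3 - <<'E'
from h import *
o=readout.get_obs();print(o['tool_pos'],o['tcp_rot'])
c,im=shot('wrist','w8');packs(c,im,amin=1500,amax=9000,rowmax=250)
E
```

```text
time: 20.05
tool_pos: [462.6, -170.4, 287.8]
tcp_rot: [-3.14, 0.003, -2.954]
contact_force: [1.2, 0.6, 0.5]
grip_width: 73.2
finger_force: 0.0
[ 462.57080555 -170.37282405  287.7667698 ] [-3.13959199e+00  2.96356520e-03 -2.95403925e+00]
px [276. 147.] xy [ 430.7 -177. ] ang 0.187 L 82 W 35 area 2802
px [455. 206.] xy [459.4  25.6] ang -0.186 L 120 W 21 area 3401
px [508. 212.] xy [454.6  90.2] ang -1.266 L 92 W 78 area 5589
```

```bash
python3 -m creep '-.016 -.0033 -.03 0 0 0 80;-.016 -.0033 -.03 0 0 0 80;0 0 -.03 0 0 0 80;0 0 -.03 0 0 0 80;0 0 -.03 0 0 0 80;0 0 -.03 0 0 0 80;0 0 -.015 0 0 0 80;0 0 0 0 0 0 80'
python3 -m creep '0 0 0 0 0 0 80;0 0 0 0 0 0 80'
```

```text
time: 20.77
tool_pos: [430.3, -177.1, 89.2]
tcp_rot: [3.14, -0.002, -2.954]
contact_force: [-0.3, 0.2, -0.5]
grip_width: 73.5
finger_force: 0.0
time: 20.93
tool_pos: [431.3, -178.1, 92.6]
tcp_rot: [-3.139, 0.003, -2.954]
contact_force: [0.1, -0.2, -0.2]
grip_width: 73.5
finger_force: 0.0
```

Down 16 mm, then grip and lift.

```bash
python3 -m creep '0 0 -.01 0 0 0 80;0 0 -.006 0 0 0 80;0 0 0 0 0 0 80;0 0 0 0 0 0 10;0 0 0 0 0 0 10;0 0 0 0 0 0 10;0 0 0 0 0 0 10;0 0 0 0 0 0 10'
python3 -m creep '0 0 0 0 0 0 10;0 0 .02 0 0 0 10;0 0 .03 0 0 0 10;0 0 .03 0 0 0 10;0 0 .03 0 0 0 10;0 0 .03 0 0 0 10;0 0 0 0 0 0 10;0 0 0 0 0 0 10'
```

```text
time: 21.6
tool_pos: [429.6, -177.6, 75.5]
tcp_rot: [-3.141, 0.0, -2.954]
contact_force: [0.2, 0.7, -0.3]
grip_width: 45.0
finger_force: 0.0
time: 22.27
tool_pos: [429.9, -177.8, 216.5]
tcp_rot: [-3.139, 0.003, -2.954]
contact_force: [-0.1, -0.1, -1.4]
grip_width: 35.7
finger_force: 30.0
```

```bash
python3 -m creep '.0035 .0255 0 0 0 .1186 10;.0035 .0255 0 0 0 .1186 10;.0035 .0255 0 0 0 .1186 10;.0035 .0255 0 0 0 .1186 10;.0035 .0255 0 0 0 .1186 10;.0035 .0255 0 0 0 .1186 10;.0035 .0255 0 0 0 .1186 10;.0035 .0255 0 0 0 .1186 10'
python3 -m creep '.0035 .0255 0 0 0 .1186 10;.0035 .0255 0 0 0 .1186 10;0 0 0 0 0 0 10;0 0 0 0 0 0 10;0 0 0 0 0 0 10'
python3 - <<'E'
from h import *
o=readout.get_obs();print(o['tool_pos'],o['tcp_rot'],o['joint_positions'])
c,im=shot('wrist','w9');ct,it=shot('top','t9')
C=np.array([518,117.5]);u=np.array([.1969,.9804]);v=np.array([-.9804,.1969])
for n,(x,y),z in [('handle',(0,0),52),('bay--',(-50,-44),10),('bay-+',(-50,44),10),('rim--',(-108,-96),60),('rim+-',(108,-96),60)]: print(n,proj(c,np.r_[C+x*u+y*v,z]).round(0))
E
```

```text
time: 22.93
tool_pos: [456.6, 27.8, 213.4]
tcp_rot: [3.138, -0.001, -2.0]
contact_force: [1.6, -0.6, -1.5]
grip_width: 35.6
finger_force: 30.0
time: 23.35
tool_pos: [463.8, 77.1, 214.0]
tcp_rot: [3.139, -0.001, -1.77]
contact_force: [-0.1, 0.1, -0.9]
grip_width: 35.8
finger_force: 30.0
[463.80455623  77.12173876 213.99688756] [ 3.13896531e+00 -8.89935897e-04 -1.76961986e+00] [ 1.74574628e-03  3.28432746e-01  1.78374570e+00 -4.06161761e-04
  1.03216622e+00 -2.94081338e+00]
handle [222. 267.]
bay-- [177. 195.]
bay-+ [275. 195.]
rim-- [ 77. 136.]
rim+- [120. 379.]
```

View pics/w9.png

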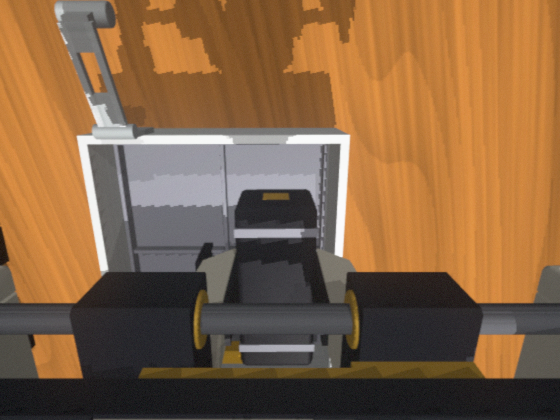

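The view shows the pack held square at (276,230–350) over the near-front bay, with the divider at column 224, the right wall at column 322 and the rim as predicted.

```bash
python3 -m creep '.001 0 -.03 0 0 0 10;0 0 -.03 0 0 0 10;0 0 -.03 0 0 0 10;0 0 -.02 0 0 0 10;0 0 -.01 0 0 0 10;0 0 0 0 0 0 10;0 0 0 0 0 0 10'
python3 -m creep '0 0 -.003 0 0 0 10;0 0 -.003 0 0 0 10;0 0 0 0 0 0 10;0 0 0 0 0 0 10'
```

```text
time: 24.03
tool_pos: [465.4, 76.6, 95.0]
tcp_rot: [3.14, -0.0, -1.77]
contact_force: [0.8, 0.5, -1.6]
grip_width: 35.8
finger_force: 30.0
time: 24.37
tool_pos: [465.7, 77.4, 89.6]
tcp_rot: [-3.141, 0.0, -1.769]
contact_force: [0.6, 0.0, -0.7]
grip_width: 35.8
finger_force: 30.0
```

```bash
python3 -m creep '0 0 -.002 0 0 0 10;0 0 -.002 0 0 0 10;0 0 0 0 0 0 10;0 0 0 0 0 0 10'
python3 -m creep '0 0 -.001 0 0 0 10;0 0 0 0 0 0 10'
```

```text
time: 24.7
tool_pos: [465.9, 77.5, 87.5]
tcp_rot: [-3.139, 0.0, -1.768]
contact_force: [-6.0, 0.4, 23.6]
grip_width: 35.8
finger_force: 30.0
time: 24.87
tool_pos: [465.9, 77.6, 87.3]
tcp_rot: [-3.139, 0.0, -1.768]
contact_force: [-9.1, 0.5, 33.3]
grip_width: 35.9
finger_force: 30.0
```

```bash
python3 -m creep '0 0 .003 0 0 0 10;0 0 0 0 0 0 47;0 0 0 0 0 0 47;0 0 0 0 0 0 47;0 0 .01 0 0 0 47;0 0 .03 0 0 0 47;0 0 .04 0 0 0 47;0 0 .04 0 0 0 60'
python3 -m creep '0 0 .04 0 0 0 60;0 0 .04 0 0 0 60;0 0 0 0 0 0 60;0 0 0 0 0 0 60'
python3 - <<'E'
from h import *
o=readout.get_obs();print(o['tool_pos'],o['tcp_rot'])
c,im=shot('wrist','w10');packs(c,im,zr=(10,42),amin=1500,amax=9000,rowmax=250)
print(proj(c,(465,77.2,42)))
E
```

```text
time: 25.53
tool_pos: [464.7, 77.4, 207.5]
tcp_rot: [3.138, -0.001, -1.768]
contact_force: [1.5, -0.8, -0.5]
grip_width: 46.7
finger_force: 0.0
time: 25.87
tool_pos: [466.3, 77.5, 288.9]
tcp_rot: [-3.137, 0.001, -1.768]
contact_force: [-0.3, 0.1, -0.6]
grip_width: 54.9
finger_force: 0.0
[466.30704297  77.46532471 288.90884878] [-3.13702416e+00  9.50860351e-04 -1.76834028e+00]
px [ 39. 222.] xy [735.3  72.3] ang -1.418 L 61 W 21 area 1935
[279.02572498 182.17135201]
```

Run:
```python
from h import *
c=cam('wrist');im=cv2.imread('pics/w10.png')[:,:,::-1]
m=(im.max(2)<60)
m[255:]=0
for b in blobs(m,150): print(b)
C=np.array([518,117.5]);u=np.array([.1969,.9804]);v=np.array([-.9804,.1969])
for z in (10,42):
  print([proj(c,np.r_[C+(-50+a)*u+(44+b)*v,z]).round(0) for a,b in ((-42,-18),(-42,18),(42,18),(42,-18))])
```

```text
(array([277.1, 146.9]), 384, ((277.0, 146.5), (11.0, 34.0), 90.0))
(array([276.1, 182.4]), 1419, ((277.0, 185.0), (50.0, 34.0), 90.0))
(array([ 37.4, 223.2]), 2019, ((39.365386962890625, 224.326904296875), (64.32608795166016, 37.45817947387695), 78.69007110595703))
(array([248.2, 225.4]), 988, ((255.0, 226.0), (22.0, 78.0), 90.0))
[array([260., 137.]), array([294., 137.]), array([293., 212.]), array([261., 212.])]
[array([259., 141.]), array([296., 141.]), array([294., 222.]), array([260., 222.])]
```

View pics/w10.png

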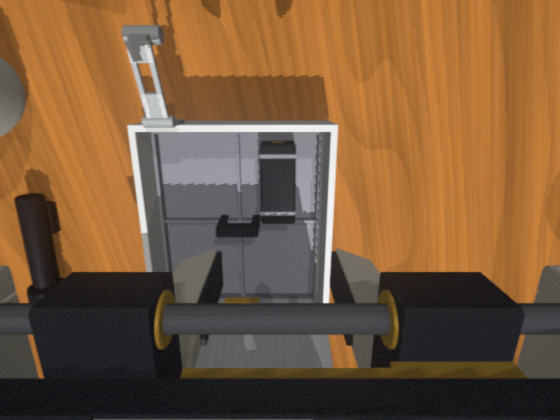

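The pack lies flat in its bay at (278,181), inside the predicted outline. On to pack B.

```bash
python3 -m creep '.0091 -.0158 0 0 0 -.119 80;.0091 -.0158 0 0 0 -.119 80;.0091 -.0158 0 0 0 -.119 80;.0091 -.0158 0 0 0 -.119 80;.0091 -.0158 0 0 0 -.119 80;.0091 -.0158 0 0 0 -.119 80;.0091 -.0158 0 0 0 -.119 80;.0091 -.0158 0 0 0 -.119 80'
python3 -m creep '.0091 -.0158 0 0 0 -.119 80;.0091 -.0158 0 0 0 -.119 80;.0091 -.0158 0 0 0 -.119 80;.0091 -.0158 0 0 0 -.119 80;.0091 -.0158 0 0 0 -.119 80;.0091 -.0158 0 0 0 -.119 80;.0091 -.0158 0 0 0 -.123 80;0 0 0 0 0 0 80'
python3 -m creep '0 0 0 0 0 0 80;0 0 0 0 0 0 80'
python3 - <<'E'
from h import *
o=readout.get_obs();print(o['tool_pos'],o['tcp_rot'])
c,im=shot('wrist','w11');packs(c,im,amin=1200,amax=9000,rowmax=250)
E
```

```text
time: 26.58
tool_pos: [537.9, -49.6, 284.4]
tcp_rot: [3.138, -0.004, -2.726]
contact_force: [-0.2, -0.7, -1.0]
grip_width: 73.4
finger_force: 0.0
time: 27.25
tool_pos: [602.3, -162.1, 283.6]
tcp_rot: [-3.141, -0.004, 2.718]
contact_force: [-0.9, -0.1, -0.8]
grip_width: 73.4
finger_force: 0.0
time: 27.42
tool_pos: [601.3, -158.8, 285.4]
tcp_rot: [3.141, -0.004, 2.729]
contact_force: [-0.7, 0.2, -0.5]
grip_width: 73.7
finger_force: 0.0
[ 601.3233325  -158.84948438  285.35991644] [ 3.14127755 -0.00360808  2.72861767]
px [404.  55.] xy [5.401e+02 5.000e-01] ang -0.302 L 95 W 38 area 2989
px [275. 182.] xy [ 602.6 -160.7] ang -0.415 L 80 W 35 area 2663
px [524. 209.] xy [744.5  78. ] ang -1.559 L 60 W 28 area 2043
px [142. 230.] xy [ 595.5 -320.8] ang 0.816 L 38 W 34 area 1489
px [404. 238.] xy [723. -54.] ang 1.329 L 77 W 18 area 1431
```

```bash
python3 -m creep '.0013 -.0019 -.03 0 0 0 80;0 0 -.03 0 0 0 80;0 0 -.03 0 0 0 80;0 0 -.03 0 0 0 80;0 0 -.03 0 0 0 80;0 0 -.03 0 0 0 80;0 0 -.02 0 0 0 80;0 0 -.007 0 0 0 80'
python3 -m creep '0 0 0 0 0 0 80;0 0 0 0 0 0 20;0 0 0 0 0 0 20;0 0 0 0 0 0 20;0 0 0 0 0 0 20;0 0 0 0 0 0 20;0 0 0 0 0 0 20;0 0 0 0 0 0 20'
```

```text
time: 28.13
tool_pos: [601.2, -159.7, 76.6]
tcp_rot: [-3.142, -0.007, 2.728]
contact_force: [-0.8, -0.1, -0.1]
grip_width: 73.6
finger_force: 0.0
time: 28.8
tool_pos: [603.5, -161.5, 80.7]
tcp_rot: [3.141, 0.001, 2.726]
contact_force: [-0.2, 0.2, 2.4]
grip_width: 35.4
finger_force: 30.0
```

```bash
python3 -m creep '0 0 .02 0 0 0 20;0 0 .03 0 0 0 20;0 0 .03 0 0 0 20;0 0 .03 0 0 0 20;0 0 .03 0 0 0 20;-.0035 .0147 0 0 0 .119 20;-.0035 .0147 0 0 0 .119 20;-.0035 .0147 0 0 0 .119 20'
python3 -m creep '-.0035 .0147 0 0 0 .119 20;-.0035 .0147 0 0 0 .119 20;-.0035 .0147 0 0 0 .119 20;-.0035 .0147 0 0 0 .119 20;-.0035 .0147 0 0 0 .119 20;-.0035 .0147 0 0 0 .119 20;-.0035 .0147 0 0 0 .119 20;-.0035 .0147 0 0 0 .119 20'
python3 -m creep '-.0035 .0147 0 0 0 .119 20;-.0035 .0147 0 0 0 .119 20;-.0035 .0147 0 0 0 .119 20;-.0035 .0147 0 0 0 .123 20;0 0 0 0 0 0 20;0 0 0 0 0 0 20;0 0 0 0 0 0 20'
python3 - <<'E'
from h import *
o=readout.get_obs();print(o['tool_pos'],o['tcp_rot'])
E
```

```text
time: 29.47
tool_pos: [592.5, -117.1, 220.6]
tcp_rot: [-3.142, 0.0, 3.088]
contact_force: [-1.0, 0.0, -1.4]
grip_width: 35.4
finger_force: 30.0
time: 30.13
tool_pos: [564.3, 0.9, 219.9]
tcp_rot: [3.141, -0.0, -2.243]
contact_force: [-0.3, 0.7, -1.2]
grip_width: 35.5
finger_force: 30.0
time: 30.72
tool_pos: [550.9, 58.6, 220.1]
tcp_rot: [3.142, -0.0, -1.771]
contact_force: [-0.2, -1.3, -1.7]
grip_width: 35.6
finger_force: 30.0
[550.86816983  58.57754971 220.11672982] [ 3.14150380e+00 -3.97926577e-04 -1.77100033e+00]
```

```bash
python3 -m creep '.0005 .0012 -.03 0 0 0 20;0 0 -.03 0 0 0 20;0 0 -.03 0 0 0 20;0 0 -.02 0 0 0 20;0 0 -.01 0 0 0 20;0 0 -.004 0 0 0 20;0 0 0 0 0 0 20;0 0 0 0 0 0 20'
python3 -m creep '0 0 -.002 0 0 0 20;0 0 -.001 0 0 0 20;0 0 0 0 0 0 20'
python3 -m creep '0 0 -.002 0 0 0 20;0 0 0 0 0 0 20'
```

```text
time: 31.38
tool_pos: [552.1, 59.9, 97.3]
tcp_rot: [-3.14, 0.0, -1.769]
contact_force: [-0.2, -0.6, -0.8]
grip_width: 35.4
finger_force: 30.0
time: 31.63
tool_pos: [551.6, 60.3, 93.9]
tcp_rot: [-3.14, 0.0, -1.768]
contact_force: [-0.2, -0.4, -2.1]
grip_width: 35.7
finger_force: 30.0
time: 31.8
tool_pos: [551.3, 60.3, 91.2]
tcp_rot: [-3.142, 0.0, -1.768]
contact_force: [-0.3, 0.5, -1.9]
grip_width: 35.5
finger_force: 30.0
```

```bash
python3 -m creep '0 0 -.001 0 0 0 20;0 0 0 0 0 0 20'
python3 -m creep '0 0 0 0 0 0 47;0 0 0 0 0 0 47;0 0 0 0 0 0 47;0 0 .01 0 0 0 47;0 0 .03 0 0 0 47;0 0 .04 0 0 0 47;0 0 .04 0 0 0 60;0 0 .04 0 0 0 60'
python3 -m creep '0 0 .04 0 0 0 60;0 0 0 0 0 0 60;0 0 0 0 0 0 60;0 0 0 0 0 0 60'
python3 - <<'E'
from h import *
o=readout.get_obs();print(o['tool_pos'],o['tcp_rot'])
c,im=shot('wrist','w12');m=(im.max(2)<60);m[250:]=0
for b in blobs(m,150): print(b)
C=np.array([518,117.5]);u=np.array([.1969,.9804]);v=np.array([-.9804,.1969])
print([proj(c,np.r_[C+(-50+a)*u+(-44+b)*v,42]).round(0) for a,b in ((-42,-18),(-42,18),(42,18),(42,-18))])
print([proj(c,np.r_[C+(-50+a)*u+(44+b)*v,42]).round(0) for a,b in ((-42,-18),(-42,18),(42,18),(42,-18))])
E
```

```text
time: 31.97
tool_pos: [551.4, 60.3, 90.7]
tcp_rot: [-3.141, 0.0, -1.768]
contact_force: [-0.5, -0.4, 2.8]
grip_width: 36.0
finger_force: 30.0
time: 32.63
tool_pos: [550.9, 60.3, 252.6]
tcp_rot: [3.141, -0.0, -1.768]
contact_force: [2.0, 0.0, -0.3]
grip_width: 52.0
finger_force: 0.0
time: 32.97
tool_pos: [550.9, 60.3, 290.3]
tcp_rot: [3.141, 0.0, -1.768]
contact_force: [0.5, 0.5, -1.8]
grip_width: 54.5
finger_force: 0.0
[550.85706246  60.26465371 290.28111116] [ 3.14142410e+00  1.05373731e-05 -1.76838841e+00]
(array([275.5, 142. ]), 205, ((275.5, 143.5), (11.0, 33.0), 90.0))
(array([359.6, 147.4]), 441, ((360.5, 147.0), (39.0, 12.0), 0.0))
(array([357.7, 187.8]), 2033, ((357.0995788574219, 190.0066375732422), (38.64753723144531, 67.71633911132812), 3.814074993133545))
(array([260.7, 186.6]), 164, ((262.5, 182.0), (50.0, 7.0), 90.0))
(array([113. , 220.7]), 1247, ((113.06925201416016, 222.05386352539062), (56.68387222290039, 32.37306213378906), 82.87498474121094))
(array([275.3, 217. ]), 225, ((275.5, 217.0), (6.0, 33.0), 90.0))
(array([317.6, 227.7]), 701, ((317.5, 226.0), (22.0, 43.0), 90.0))
[array([258., 141.]), array([294., 141.]), array([293., 221.]), array([259., 221.])]
[array([347., 141.]), array([384., 141.]), array([376., 221.]), array([342., 221.])]
```

```bash
python3 -m creep '.0048 -.0278 0 0 0 -.117 80;.0048 -.0278 0 0 0 -.117 80;.0048 -.0278 0 0 0 -.117 80;.0048 -.0278 0 0 0 -.117 80;.0048 -.0278 0 0 0 -.117 80;.0048 -.0278 0 0 0 -.117 80;.0048 -.0278 0 0 0 -.117 80;.0048 -.0278 0 0 0 -.117 80'
python3 -m creep '.0048 -.0278 0 0 0 -.117 80;.0048 -.0278 0 0 0 -.117 80;.0048 -.0278 0 0 0 -.117 80;.0048 -.0278 0 0 0 -.117 80;.0048 -.0278 0 0 0 -.117 80;.0048 -.0278 0 0 0 -.117 80;0 0 0 0 0 0 80;0 0 0 0 0 0 80'
python3 -m creep '0 0 0 0 0 0 80;0 0 0 0 0 0 80'
python3 - <<'E'
from h import *
o=readout.get_obs();print(o['tool_pos'],o['tcp_rot'])
c,im=shot('wrist','w13');packs(c,im,amin=1200,amax=9000,rowmax=250)
E
```

```text
time: 33.68
tool_pos: [589.2, -163.4, 288.1]
tcp_rot: [3.139, -0.003, -2.71]
contact_force: [-0.1, 0.4, 0.1]
grip_width: 73.5
finger_force: 0.0
time: 34.35
tool_pos: [617.8, -330.2, 287.2]
tcp_rot: [3.14, -0.004, 2.875]
contact_force: [0.3, 1.2, 0.0]
grip_width: 73.5
finger_force: 0.0
time: 34.52
tool_pos: [618.5, -327.7, 289.5]
tcp_rot: [3.141, -0.002, 2.879]
contact_force: [-0.4, 0.2, 1.0]
grip_width: 73.5
finger_force: 0.0
[ 618.45966347 -327.68220848  289.45605171] [ 3.14060889e+00 -1.60959985e-03  2.87896133e+00]
px [274. 176.] xy [ 615.2 -328.5] ang -0.397 L 82 W 36 area 2652
px [521. 219.] xy [738.  -72.9] ang 1.488 L 63 W 61 area 4105
px [404. 230.] xy [ 716.6 -203.2] ang 1.469 L 78 W 35 area 1833
```

Run:
```python
from h import *
c,im=shot('wrist','w14')
hsv=cv2.cvtColor(im,cv2.COLOR_RGB2HSV)
m=(im.max(2)<75);m[250:]=0
for b in blobs(m,300): print(b)
packs(c,im,amin=1200,amax=9000,rowmax=250)
m=((hsv[...,1]<50)&(hsv[...,2]>90)&(hsv[...,2]<220));m[250:]=0;m[:,:230]=0;m[:,320:]=0
for b in blobs(m,20): print('stripe',b,plane(c,b[0],32).round(1))
```

```text
(array([278.6, 142.1]), 376, ((278.7047424316406, 141.75938415527344), (34.05922317504883, 11.85938549041748), 6.709836959838867))
(array([274., 178.]), 1740, ((273.9350891113281, 178.309326171875), (34.18363952636719, 51.79339599609375), 7.765166282653809))
(array([ 15.7, 228.8]), 1061, ((13.119942665100098, 227.8383331298828), (69.18060302734375, 21.970428466796875), 51.18861770629883))
(array([389.8, 232.6]), 1106, ((387.8723449707031, 236.33102416992188), (25.494962692260742, 54.64392852783203), 41.6335334777832))
px [275. 176.] xy [ 615.5 -328.3] ang -0.401 L 82 W 36 area 2656
px [521. 219.] xy [738.5 -72.7] ang 1.488 L 63 W 61 area 4148
px [404. 230.] xy [ 716.9 -203.7] ang 1.467 L 79 W 35 area 1850
stripe (array([278. , 150.2]), 154, ((277.5955505371094, 150.18771362304688), (35.4613151550293, 4.439967155456543), 6.709836959838867)) [ 589.3 -317.7   32. ]
stripe (array([270.4, 206.2]), 131, ((270.4215087890625, 206.167236328125), (33.35817337036133, 3.972602367401123), 6.709837436676025)) [ 645.1 -341.1   32. ]
```

Pack C now lies at -0.40 rad (stripes and outline agree), so the wrist turns -0.134 before the grasp.

```bash
python3 -m creep '-.001 -.0007 -.03 0 0 -.067 80;-.001 -.0006 -.03 0 0 -.067 80;0 0 -.03 0 0 0 80;0 0 -.03 0 0 0 80;0 0 -.03 0 0 0 80;0 0 -.03 0 0 0 80;0 0 -.02 0 0 0 80;0 0 -.011 0 0 0 80'
python3 -m creep '0 0 0 0 0 0 80;0 0 0 0 0 0 20;0 0 0 0 0 0 20;0 0 0 0 0 0 20;0 0 0 0 0 0 20;0 0 0 0 0 0 20;0 0 0 0 0 0 20;0 0 0 0 0 0 20'
```

```text
time: 35.28
tool_pos: [615.5, -328.5, 76.2]
tcp_rot: [3.141, -0.005, 2.744]
contact_force: [-0.8, -0.7, -0.1]
grip_width: 73.5
finger_force: 0.0
time: 35.95
tool_pos: [616.7, -330.3, 79.8]
tcp_rot: [3.141, 0.001, 2.743]
contact_force: [0.2, 0.0, 2.8]
grip_width: 35.7
finger_force: 30.0
```

```bash
python3 -m creep '0 0 .02 0 0 0 20;0 0 .03 0 0 0 20;0 0 .03 0 0 0 20;0 0 .03 0 0 0 20;0 0 .03 0 0 0 20;-.003 .03 0 0 0 .118 20;-.003 .03 0 0 0 .118 20;-.003 .03 0 0 0 .118 20'
python3 -m creep '-.003 .03 0 0 0 .118 20;-.003 .03 0 0 0 .118 20;-.003 .03 0 0 0 .118 20;-.003 .03 0 0 0 .118 20;-.003 .03 0 0 0 .118 20;-.003 .03 0 0 0 .118 20;-.003 .03 0 0 0 .118 20;-.003 .03 0 0 0 .118 20'
python3 -m creep '-.003 .03 0 0 0 .118 20;-.003 .03 0 0 0 .118 20;-.003 .03 0 0 0 .118 20;-.003 .03 0 0 0 .118 20;0 .019 0 0 0 0 20;0 .019 0 0 0 0 20;0 0 0 0 0 0 20;0 0 0 0 0 0 20'
python3 - <<'E'
from h import *
o=readout.get_obs();print(o['tool_pos'],o['tcp_rot'],o['joint_positions'])
E
```

```text
time: 36.62
tool_pos: [607.0, -239.7, 219.5]
tcp_rot: [-3.142, 0.0, 3.101]
contact_force: [1.2, 0.1, -1.9]
grip_width: 35.6
finger_force: 30.0
time: 37.28
tool_pos: [582.9, 1.1, 219.0]
tcp_rot: [3.141, -0.0, -2.237]
contact_force: [0.0, 0.1, -1.5]
grip_width: 35.8
finger_force: 30.0
time: 37.95
tool_pos: [571.1, 158.5, 218.9]
tcp_rot: [3.141, -0.0, -1.768]
contact_force: [-0.3, -1.0, -1.7]
grip_width: 35.7
finger_force: 30.0
[571.14073834 158.48012987 218.91647147] [ 3.14101926e+00 -4.39030230e-04 -1.76842750e+00] [ 1.41509541e-01  5.28462114e-01  1.43599939e+00 -2.41692321e-04
  1.17781795e+00 -2.80235918e+00]
```

```bash
python3 -m creep '0 0 -.03 0 0 0 20;0 0 -.03 0 0 0 20;0 0 -.03 0 0 0 20;0 0 -.02 0 0 0 20;0 0 -.01 0 0 0 20;0 0 -.004 0 0 0 20;0 0 0 0 0 0 20;0 0 0 0 0 0 20'
python3 -m creep '0 0 -.002 0 0 0 20;0 0 -.002 0 0 0 20;0 0 0 0 0 0 20'
python3 -m creep '0 0 -.001 0 0 0 20;0 0 0 0 0 0 20'
```

```text
time: 38.62
tool_pos: [572.3, 157.4, 96.4]
tcp_rot: [-3.14, 0.001, -1.771]
contact_force: [0.1, -0.1, -0.7]
grip_width: 36.1
finger_force: 30.0
time: 38.87
tool_pos: [571.7, 157.8, 91.7]
tcp_rot: [-3.141, 0.0, -1.77]
contact_force: [0.3, 0.3, -0.5]
grip_width: 35.4
finger_force: 30.0
time: 39.03
tool_pos: [571.5, 157.8, 90.4]
tcp_rot: [-3.141, 0.0, -1.77]
contact_force: [0.4, -0.1, -2.1]
grip_width: 36.0
finger_force: 30.0
```

```bash
python3 -m creep '0 0 0 0 0 0 47;0 0 0 0 0 0 47;0 0 0 0 0 0 47;0 0 .01 0 0 0 47;0 0 .03 0 0 0 47;0 0 .04 0 0 0 47;0 0 .04 0 0 0 60;0 0 .04 0 0 0 60'
python3 -m creep '0 0 .04 0 0 0 60;0 0 .04 0 0 0 60;0 0 .04 0 0 0 60;0 0 .035 0 0 0 60;0 0 0 0 0 0 60;0 0 0 0 0 0 60;0 0 0 0 0 0 60'
python3 - <<'E'
from h import *
o=readout.get_obs();print(o['tool_pos'],o['tcp_rot'])
c,im=shot('wrist','w15')
C=np.array([518,117.5]);u=np.array([.1969,.9804]);v=np.array([-.9804,.1969])
for n,(x,y),z in [('handle',(0,0),45),('rim--',(-108,-96),60),('rim+-',(108,-96),60),('rim-+',(-108,96),60),('term',(100,0),48),('lip',(93,0),48),('bay3',(50,-44),42)]: print(n,proj(c,np.r_[C+x*u+y*v,z]).round(0))
lx=lambda th,r:(110-r*np.cos(th),62+r*np.sin(th))
for th in (1.7,1.8,1.9):
  r=np.hypot(195,34);a=np.pi-np.arctan2(34,195)-th
  print(th,proj(c,np.r_[C+(110+r*np.cos(a))*u,62+r*np.sin(a)]).round(0),'edge',[proj(c,np.r_[C+lx(th,218)[0]*u+s*96*v,lx(th,218)[1]]).round(0) for s in (-1,1)])
E
```

```text
time: 39.7
tool_pos: [571.1, 157.7, 252.8]
tcp_rot: [-3.141, 0.0, -1.77]
contact_force: [1.7, 0.6, 0.2]
grip_width: 52.0
finger_force: 0.0
time: 40.28
tool_pos: [571.0, 157.7, 405.0]
tcp_rot: [3.141, -0.0, -1.77]
contact_force: [-0.2, 0.1, -1.1]
grip_width: 55.1
finger_force: 0.0
[571.04530796 157.66313441 404.97300802] [ 3.14095775e+00 -2.19757967e-04 -1.77041385e+00]
handle [311. 124.]
rim-- [231.  29.]
rim+- [238. 208.]
rim-+ [398.  28.]
term [309. 199.]
lip [309. 194.]
bay3 [276. 162.]
1.7 [328. 342.] edge [array([209., 333.]), array([460., 332.])]
1.8 [326. 354.] edge [array([212., 353.]), array([454., 352.])]
1.9 [324. 363.] edge [array([215., 368.]), array([446., 368.])]
```

View pics/w15.png

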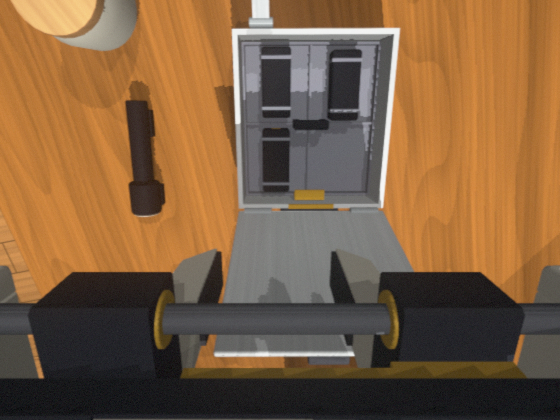

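All three packs lie flat, at (276,82), (345,85) and (276,160). The terminal lip at (309,195) is on the hinge side and the lid is at about 1.8 rad. I turn the wrist back and go to the lid bar.

```bash
python3 -m creep '-.0008 .0055 0 0 0 -.12 65;-.0008 .0055 0 0 0 -.12 65;-.0008 .0055 0 0 0 -.12 65;-.0008 .0055 0 0 0 -.12 65;-.0008 .0055 0 0 0 -.12 65;-.0008 .0055 0 0 0 -.12 65;-.0008 .0055 0 0 0 -.12 65;-.0008 .0055 0 0 0 -.12 65'
python3 -m creep '-.0008 .0055 0 0 0 -.12 65;-.0008 .0055 0 0 0 -.12 65;-.0008 .0055 0 0 0 -.12 65;-.0008 .0055 0 0 0 -.12 65;-.0008 .0055 0 0 0 -.12 65;-.0008 .0055 0 0 0 -.12 65;-.0008 .0055 0 0 0 -.12 65;-.0008 .0055 0 0 0 -.12 65'
python3 -m creep '-.0008 .0055 0 0 0 -.12 65;-.0008 .0055 0 0 0 -.12 65;-.0008 .0055 0 0 0 -.12 65;-.0008 .0055 0 0 0 -.12 65;-.0008 .0055 0 0 0 -.12 65;-.0008 .0055 0 0 0 -.12 65;-.0008 .0055 0 0 0 -.12 65;-.0008 .0055 0 0 0 -.12 65'
python3 -m creep '-.0008 .0055 0 0 0 -.12 65;-.0008 .0055 0 0 0 -.12 65;0 0 0 0 0 -.016 65;0 0 0 0 0 0 65;0 0 0 0 0 0 65'
```

```text
time: 41.0
tool_pos: [564.7, 201.9, 403.2]
tcp_rot: [3.141, -0.004, -2.736]
contact_force: [-1.0, -0.8, -1.0]
grip_width: 59.5
finger_force: 0.0
time: 41.67
tool_pos: [558.3, 245.9, 403.2]
tcp_rot: [-3.139, -0.003, 2.587]
contact_force: [-0.5, -0.8, 0.2]
grip_width: 59.8
finger_force: 0.0
time: 42.33
tool_pos: [551.9, 289.9, 403.1]
tcp_rot: [-3.138, 0.001, 1.627]
contact_force: [-0.2, 0.4, 0.2]
grip_width: 59.6
finger_force: 0.0
time: 42.75
tool_pos: [550.6, 300.5, 404.2]
tcp_rot: [-3.14, 0.001, 1.38]
contact_force: [-0.3, -0.8, 0.1]
grip_width: 60.0
finger_force: 0.0
```

```bash
python3 -m creep '.0015 .001 -.03 0 0 0 65;0 0 -.03 0 0 0 65;0 0 -.03 0 0 0 65;0 0 -.018 0 0 0 65;0 0 -.008 0 0 0 65;0 0 0 0 0 0 65;0 0 0 0 0 0 65'
python3 -m creep '0 0 0 0 0 0 0;0 0 0 0 0 0 0;0 0 0 0 0 0 0;0 0 0 0 0 0 0;0 0 0 0 0 0 0;0 0 0 0 0 0 0'
```

```text
time: 43.33
tool_pos: [552.6, 301.6, 290.0]
tcp_rot: [3.141, -0.0, 1.378]
contact_force: [0.2, 0.9, 0.9]
grip_width: 60.0
finger_force: 0.0
time: 43.83
tool_pos: [552.8, 301.7, 290.1]
tcp_rot: [3.139, -0.001, 1.377]
contact_force: [3.0, -0.6, 2.7]
grip_width: 35.7
finger_force: 30.0
```

Gripped; now follow the arc back.

```bash
python3 -m creep '-.0043 -.0219 .008 0 0 0 0;-.0044 -.0227 .0052 0 0 0 0;-.0045 -.0232 .0024 0 0 0 0;-.0046 -.0233 -.0004 0 0 0 0;-.0045 -.0231 -.0033 0 0 0 0;-.0044 -.0225 -.0061 0 0 0 0;0 0 0 0 0 0 0'
python3 -m creep '-.0042 -.0216 -.0088 0 0 0 0;-.004 -.0205 -.0113 0 0 0 0;-.0037 -.019 -.0138 0 0 0 0;-.0034 -.0172 -.016 0 0 0 0;-.003 -.0152 -.018 0 0 0 0;0 0 0 0 0 0 0'
python3 -m creep '-.0025 -.013 -.0197 0 0 0 0;-.0021 -.0106 -.0211 0 0 0 0;-.0016 -.008 -.0223 0 0 0 0;0 0 0 0 0 0 0;0 0 0 0 0 0 0'
```

```text
time: 44.42
tool_pos: [525.2, 161.9, 294.8]
tcp_rot: [3.141, 0.002, 1.374]
contact_force: [1.9, -2.9, -0.1]
grip_width: 35.9
finger_force: 30.0
time: 44.92
tool_pos: [506.7, 69.0, 225.1]
tcp_rot: [-3.14, 0.003, 1.375]
contact_force: [0.9, -5.9, 0.8]
grip_width: 35.6
finger_force: 30.0
time: 45.33
tool_pos: [500.8, 38.9, 163.0]
tcp_rot: [-3.14, 0.002, 1.376]
contact_force: [-1.0, -6.6, -1.2]
grip_width: 36.0
finger_force: 30.0
```

```bash
python3 -m creep '-.0008 -.004 -.012 0 0 0 0;-.0003 -.0015 -.008 0 0 0 0;0 0 0 0 0 0 0;0 0 0 0 0 0 0'
python3 -m creep '0 0 -.002 0 0 0 0;0 0 0 0 0 0 0'
```

```text
time: 45.67
tool_pos: [499.9, 34.3, 143.7]
tcp_rot: [-3.141, 0.001, 1.377]
contact_force: [0.1, -5.0, -1.1]
grip_width: 35.5
finger_force: 30.0
time: 45.83
tool_pos: [499.8, 34.0, 142.3]
tcp_rot: [-3.141, 0.001, 1.377]
contact_force: [-0.8, -7.7, 0.0]
grip_width: 35.6
finger_force: 30.0
```

```bash
python3 -m creep '0 -.0005 -.002 0 0 0 0;0 0 0 0 0 0 0'
python3 -m creep '0 0 -.002 0 0 0 0;0 0 0 0 0 0 0'
```

```text
time: 46.0
tool_pos: [499.8, 33.7, 140.5]
tcp_rot: [-3.141, 0.001, 1.377]
contact_force: [-0.9, -5.6, -0.6]
grip_width: 35.5
finger_force: 30.0
time: 46.17
tool_pos: [499.8, 33.8, 140.2]
tcp_rot: [3.141, 0.001, 1.377]
contact_force: [-7.7, -5.8, 17.7]
grip_width: 35.4
finger_force: 30.0
```

```bash
python3 -m creep '0 0 .001 0 0 0 60;0 0 0 0 0 0 60;0 0 0 0 0 0 60;0 0 .03 0 0 0 60;0 0 .035 0 0 0 60;0 0 .035 0 0 0 60;0 0 0 0 0 0 60;0 0 0 0 0 0 60'
python3 -m creep '.0105 -.0274 0 0 0 0 60;.0105 -.0273 0 0 0 0 60;.0105 -.0274 0 0 0 0 60;.0105 -.0273 0 0 0 0 60;0 0 0 0 0 0 60;0 0 0 0 0 0 60'
python3 - <<'E'
from h import *
o=readout.get_obs();print(o['tool_pos'],o['tcp_rot'])
c,im=shot('wrist','w16');ct,it=shot('top','t16')
# hasp bar: grey/bright over wood
hsv=cv2.cvtColor(im,cv2.COLOR_RGB2HSV);m=((hsv[...,1]<60)&(hsv[...,2]>60));m[265:]=0
for b in blobs(m,100): print(b)
C=np.array([518,117.5]);u=np.array([.1969,.9804]);v=np.array([-.9804,.1969])
for th in (2.7,2.85,3.0):
  a=.209+th; print(th,proj(c,np.r_[C+(-112+67.5*np.cos(a))*u-62*v,74+67.5*np.sin(a)]).round(0))
for th in (0,.05,.1): print('lid edge',th,[proj(c,np.r_[C+(110-218*np.cos(th))*u+s*96*v,68+218*np.sin(th)]).round(0) for s in (-1,1)])
E
```

```text
time: 46.83
tool_pos: [500.7, 34.3, 240.7]
tcp_rot: [3.137, -0.001, 1.377]
contact_force: [0.1, -0.4, -0.8]
grip_width: 55.0
finger_force: 0.0
time: 47.33
tool_pos: [541.5, -76.2, 237.1]
tcp_rot: [-3.138, -0.001, 1.374]
contact_force: [-0.0, 0.5, -0.2]
grip_width: 55.2
finger_force: 0.0
[541.49168396 -76.24109951 237.06814983] [-3.13830366e+00 -6.25178121e-04  1.37447444e+00]
(array([195.6,  61.3]), 31608, ((184.0, 107.0), (214.0, 284.0), 90.0))
(array([496. , 134.9]), 7298, ((500.0599670410156, 134.63446044921875), (97.41960906982422, 137.04208374023438), 11.864389419555664))
(array([200.8, 258.7]), 325, ((199.17422485351562, 261.18780517578125), (13.251652717590332, 38.006011962890625), 70.34617614746094))
(array([351. , 258.7]), 328, ((353.0, 261.0), (37.947322845458984, 13.28156566619873), 18.434947967529297))
(array([498.7, 258.5]), 1014, ((498.5, 256.0), (95.0, 16.0), -0.0))
2.7 [277. 204.]
2.85 [277. 202.]
3.0 [277. 199.]
lid edge 0 [array([323., 105.]), array([ 62., 105.])]
lid edge 0.05 [array([325., 105.]), array([ 53., 105.])]
lid edge 0.1 [array([328., 104.]), array([ 43., 104.])]
```

Run:
```python
from h import *
im=cv2.imread('pics/w16.png')[:,:,::-1].copy();hsv=cv2.cvtColor(im,cv2.COLOR_RGB2HSV);m=((hsv[...,1]<60)&(hsv[...,2]>60))
for r in (90,100,103,106,109,115,150,185,190,195,200,205,210,213):
  w=np.where(m[r,20:420])[0]+20; print(r,w.min() if len(w) else None,w.max() if len(w) else None,len(w))
```

```text
90 58 322 265
100 60 322 263
103 61 321 261
106 257 294 38
109 257 295 39
115 258 294 37
150 263 289 14
185 263 289 27
190 263 289 27
195 263 289 27
200 257 295 39
205 257 295 39
210 257 295 39
213 258 294 37
```

The lid edge columns (61–322) match a shut lid. The hasp bar is at (276,206), under the tool.

```bash
python3 -m creep '0 0 -.03 0 0 0 55;0 0 -.03 0 0 0 55;0 0 -.025 0 0 0 55;0 0 -.015 0 0 0 55;0 0 -.006 0 0 0 55;0 0 0 0 0 0 55;0 0 0 0 0 0 55'
python3 -m creep '0 0 0 0 0 0 0;0 0 0 0 0 0 0;0 0 0 0 0 0 0;0 0 0 0 0 0 0;0 0 0 0 0 0 0;0 0 0 0 0 0 0'
```

```text
time: 48.02
tool_pos: [542.1, -74.8, 133.5]
tcp_rot: [3.141, -0.0, 1.378]
contact_force: [0.0, -0.1, -0.4]
grip_width: 50.5
finger_force: 0.0
time: 48.52
tool_pos: [541.4, -75.5, 133.1]
tcp_rot: [-3.141, 0.0, 1.377]
contact_force: [-3.1, -1.2, 1.1]
grip_width: 27.3
finger_force: 30.0
```

```bash
python3 -m creep '.0007 .0034 .0155 0 0 0 0;.0011 .0055 .0122 0 0 0 0;.0015 .0078 .0109 0 0 0 0;.0019 .0098 .0091 0 0 0 0;.0022 .0114 .0069 0 0 0 0;.0024 .0125 .0045 0 0 0 0;0 0 0 0 0 0 0'
python3 -m creep '.0026 .0131 .0019 0 0 0 0;.0026 .0132 -.0008 0 0 0 0;.0025 .0128 -.0035 0 0 0 0;.0023 .0118 -.006 0 0 0 0;.002 .0104 -.0083 0 0 0 0;.0017 .0086 -.0102 0 0 0 0;0 0 0 0 0 0 0'
python3 -m creep '.0013 .0064 -.0118 0 0 0 0;.0008 .004 -.01 0 0 0 0;0 0 0 0 0 0 0;0 0 0 0 0 0 0'
```

```text
time: 49.1
tool_pos: [551.8, -23.0, 192.1]
tcp_rot: [-3.141, -0.0, 1.379]
contact_force: [-1.2, 0.2, -5.3]
grip_width: 27.1
finger_force: 30.0
time: 49.68
tool_pos: [565.6, 46.8, 164.9]
tcp_rot: [3.141, -0.001, 1.378]
contact_force: [-2.3, 3.2, 2.5]
grip_width: 27.8
finger_force: 30.0
time: 50.02
tool_pos: [567.5, 56.1, 144.0]
tcp_rot: [-3.142, -0.001, 1.377]
contact_force: [-2.3, 6.5, 0.8]
grip_width: 27.4
finger_force: 30.0
```

```bash
python3 -m creep '0 .001 -.002 0 0 0 0;0 0 0 0 0 0 0'
python3 -m creep '0 0 -.002 0 0 0 0;0 0 0 0 0 0 0'
python3 -m creep '0 0 -.0015 0 0 0 0;0 0 0 0 0 0 0'
```

```text
time: 50.18
tool_pos: [567.6, 56.6, 142.4]
tcp_rot: [3.141, -0.001, 1.377]
contact_force: [-4.2, 3.3, 2.4]
grip_width: 27.7
finger_force: 30.0
time: 50.35
tool_pos: [567.6, 56.8, 140.5]
tcp_rot: [3.141, -0.002, 1.376]
contact_force: [-3.8, 5.8, 3.5]
grip_width: 27.5
finger_force: 30.0
time: 50.52
tool_pos: [567.7, 56.9, 139.6]
tcp_rot: [3.141, -0.002, 1.376]
contact_force: [-3.5, 6.2, 5.9]
grip_width: 27.2
finger_force: 30.0
```

```bash
python3 -m creep '0 0 -.0015 0 0 0 0;0 0 0 0 0 0 0'
python3 -m creep '0 0 -.0015 0 0 0 0;0 0 0 0 0 0 0'
```

```text
time: 50.68
tool_pos: [567.7, 57.0, 139.2]
tcp_rot: [3.14, -0.002, 1.377]
contact_force: [-7.0, 5.7, 15.1]
grip_width: 27.4
finger_force: 30.0
time: 50.85
tool_pos: [567.8, 57.0, 138.8]
tcp_rot: [3.139, -0.002, 1.377]
contact_force: [-10.1, 6.9, 21.5]
grip_width: 27.5
finger_force: 30.0
```

```bash
python3 -m creep '0 0 .001 0 0 0 50;0 0 0 0 0 0 50;0 0 0 0 0 0 50;0 0 .03 0 0 0 50;0 0 .04 0 0 0 50;0 0 .04 0 0 0 50;0 0 .04 0 0 0 50;0 0 0 0 0 0 50'
python3 -m creep '-.012 -.002 0 0 0 0 60;-.012 -.002 0 0 0 0 60;-.012 -.002 0 0 0 0 60;0 0 0 0 0 0 60;0 0 0 0 0 0 60;0 0 0 0 0 0 60'
python3 - <<'E'
from h import *
o=readout.get_obs();print(o['tool_pos'],o['tcp_rot'],o['contact_force'])
c,im=shot('wrist','w17');old=cv2.imread('pics/w1.png')[:,:,::-1]
C=np.array([518,117.5]);u=np.array([.1969,.9804]);v=np.array([-.9804,.1969])
q=None
for th in (0,.1,.2):
  a=.209+th;p=np.r_[C+(-112+67.5*np.cos(a))*u-62*v,74+67.5*np.sin(a)];q=proj(c,p) if q is None else q;print(th,proj(c,p).round(1))
for th in (0,.05): print('lid',th,[proj(c,np.r_[C+(110-218*np.cos(th))*u+s*96*v,68+218*np.sin(th)]).round(0) for s in (-1,1)])
# template of hasp bar from the start picture
t=cv2.cvtColor(old[163:192,296:345].copy(),cv2.COLOR_RGB2GRAY);g=cv2.cvtColor(im,cv2.COLOR_RGB2GRAY)
r=cv2.matchTemplate(g,t,cv2.TM_CCOEFF_NORMED);_,s,_,l=cv2.minMaxLoc(r);print('bar match',s,(l[0]+24,l[1]+14))
hsv=cv2.cvtColor(im,cv2.COLOR_RGB2HSV);m=((hsv[...,1]<60)&(hsv[...,2]>60))
for rr in range(205,250,6):
  w=np.where(m[rr,20:540])[0]+20;print(rr,w.min() if len(w) else 0,w.max() if len(w) else 0)
E
```

```text
time: 51.52
tool_pos: [570.6, 55.7, 294.5]
tcp_rot: [3.126, -0.002, 1.376]
contact_force: [0.8, -0.9, 0.6]
grip_width: 45.7
finger_force: 0.0
time: 52.02
tool_pos: [532.2, 50.0, 285.9]
tcp_rot: [3.141, -0.0, 1.376]
contact_force: [0.5, 0.3, -1.1]
grip_width: 55.1
finger_force: 0.0
[532.21957792  50.01261807 285.90298134] [ 3.14058536e+00 -4.72829363e-05  1.37638265e+00] [ 0.54631556  0.26419926 -1.14168481]
0 [315.3 176.2]
0.1 [316.  179.9]
0.2 [316.8 184.4]
lid 0 [array([345., 234.]), array([149., 234.])]
lid 0.05 [array([348., 238.]), array([145., 238.])]
bar match 0.9846118688583374 (315, 178)
205 145 503
211 146 518
217 146 533
223 147 539
229 148 539
235 296 526
241 297 511
247 442 503
```

The hasp bar matches its starting place to within about 0.01 rad, and the lid edge is at its shut position. Handing in.

Run:
```python
from plant import order
print(order.close_job())
```

```text
the job is handed in; nothing more can be done
None
```

I handed the job in at about 52 s: the tray is turned and home with its terminal plate at the hinge side, all three packs are flat in it, and the lid is shut with the hasp over its staple; the hand-in gave no verdict.

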